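Jack up one side of the bench shaker and hold it

TASK

One side of the bench shaker has to come up so that a colleague can change its rubber feet. Slide the tall spacer sleeve over the pin on top of the lever jack's ram until it sits flat on the collar and let it go, push the jack along the bench until the sleeve is centred under the bolt of the shaker's lift lug, then press the pump handle fully down so that the jack lifts that side. The jack has no latch, so finish while still holding the handle down; do not touch or shove the shaker itself, and leave the short sleeve, the bottle and the two spare feet where they are.

Things in the scene. Friction and masses are not known exactly. Their poses are not given: they have to be found in the camera images.
- shaker: Bench shaker, white case 180 mm deep (x), 190 mm wide (y), about 8 kg, loose on four grey rubber feet; case underside 22 mm above the bench, aluminium platform 190 x 200 mm at 98 to 106 mm height, two side bars up to 128 mm. Origin: centre of its underside at bench level. The steel lift lug stands out on its -x side, control knobs on its +y side.
- lift_point (a point): Marked lift point: centre of the underside of the shaker's lug, on the axis of the bolt whose hexagon head shows on top. Lug: tongue 46 mm wide, 6 mm thick, round end, reaching 52 mm from the case wall; bolt axis 30 mm from the wall. Underside 87 mm above the bench; the bolt's blunt end (9 mm diameter) hangs 3 mm below it. Lifted, the point also shifts about 5 mm along shaker +x.
- near_foot_1 (a point): Bottom centre of one of the two rubber feet nearest the lift lug (70 mm from the shaker's origin along its -x); 0 at rest, about 8 mm above the bench when the side is fully lifted.
- near_foot_2 (a point): Bottom centre of the other foot on the lug side, as near_foot_1.
- far_side (a point): Point at bench level midway between the two feet on the side away from the lug, on which the shaker tips.
- jack: Lever jack, loose, 0.85 kg. Steel base plate 184 x 64 x 8 mm, two upright cheeks (42 mm over both, top 41 mm above the bench) with ram and lever between. Origin: at bench level under the ram axis; +x forward, toward the shaker (roughly shaker +x). Base reaches 30 mm ahead and 154 mm behind the ram axis; the handle rises to the rear. It slides on the bench when pushed by handle or cheeks.
- ram_pin_top (a point): Top centre of the pin on the ram, 68 mm above the bench with the handle up. Pin 25 mm diameter, 20 mm long, its top 6 mm tapered to 17 mm; at its foot a collar of 46 mm diameter, top 48 mm above the bench. The ram, pin and collar rise 20 mm when the handle goes fully down.
- pump_handle (a joint): Angle of the pump handle, rad: 0 up (rest), 0.454 fully down (stop). The ram rises 44 mm per rad. A spring returns it to 0 (about 2 N at the grip at the top of the stroke, 3.5 N at the bottom, without load); under the shaker's load the grip needs about 12 to 20 N downward. No latch.
- handle_grip (a point): Middle of the handle's round grip, 20 mm diameter, 60 mm long plus round ends, 170 mm from the lever pivot; the pivot is 44 mm behind the ram axis, 30 mm above the bench. At rest the grip rises rearward at 28 deg, its middle 194 mm behind the ram axis, 110 mm above the bench; fully down: 2 deg, 214 mm behind, 36 mm above. Held from above, fingers either side, the bar turns between them.
- tall_spacer: The tall spacer sleeve: aluminium ring, 46 mm outside, 28 mm bore, 30 mm high, 90 g, standing upright on the bench, loose. Origin: centre of its underside. On the collar its top is 78 mm above the bench.
- short_spacer: The short spacer sleeve: the same ring but 12 mm high; stays where it is (moved less than 30 mm).
- bottle: Small plastic reagent bottle with a screw cap, 40 mm diameter, 87 mm high, bystander.
- spare_foot_1: Grey spare rubber foot, 29 mm diameter, 26 mm high, bystander.
- spare_foot_2: As spare_foot_1, bystander.
Things that resemble listed ones, but are neither listed nor needed, are in the scene too. Of the things like the tall_spacer, leave any that is blue; of the rest the larger one is meant.

How it is judged:
On the way, in this order (a step that is already met when the one before it is completed fails the run):
1. the tall spacer sits on the jack's collar, over the pin, and has been let go (horizontal distance between tall_spacer and ram_pin_top below 0.004 m and z of tall_spacer in the frame of ram_pin_top below -0.017 m and contact force between the fingers and tall_spacer below 0.1 N), for 0.2 s.
2. the sleeve on the jack stands under the lift point, the shaker not yet lifted (horizontal distance between tall_spacer and lift_point below 0.009 m and horizontal distance between tall_spacer and ram_pin_top below 0.004 m and height (world z) of lift_point below 0.0885 m), for 0.2 s.
At the end, for the whole second after the job is handed in: Fingers hold the handle down (joint over 0.37 rad, over 3 N); both feet on the lug side over 4.5 mm off the bench, at rest; load on the tall sleeve over 8 N; sleeve within 11 mm of the lift point and 4 mm of the ram axis; jack flat within 0.06 rad (value of joint pump_handle above 0.37 rad and height (world z) of each of near_foot_1, near_foot_2 above 0.0045 m and contact force between tall_spacer and shaker above 8 N and horizontal distance between tall_spacer and lift_point below 0.011 m and horizontal distance between tall_spacer and ram_pin_top below 0.004 m and angle between jack's own z axis and vertical below 0.06 rad and contact force between the fingers and jack above 3 N and linear speed of shaker below 0.02 m/s); the arm keeps its last pose, push and grip.
It fails at once if the robot touches the shaker (contact force between any of the fingers, the arm and shaker above 1 N).
It fails at once if the shaker is shoved over the bench (far side moves more than 15 mm) (distance of far_side from where it was at the start of the episode above 0.015 m).
It fails at once if the short sleeve, bottle or a spare foot is moved more than 30 mm (distance of any of short_spacer, bottle, spare_foot_1, spare_foot_2 from where it was at the start of the episode above 0.03 m).
It also fails if it takes over 58 s, if anything falls off the work surface, if the arm or the gripper's body presses on something with over 40 N, if the wrist force passes 120 N, or if a joint passes its speed limit or range.

ROBOT

A 6-joint arm with a two-finger parallel gripper is mounted at the origin on a cart in front of the work surface, level with it; the furniture and walls round the work are solid. World frame = base frame: x ahead of the robot, y to its left, z up, the work surface at z = 0. Lengths are in m, angles in rad, forces in N, time in s.
With the tool pointing down it reaches from about 0.375 to 0.9 m from the base axis. Payload 3.1 kg.
Tool frame: the origin (TCP) lies between the finger pads; the fingertips stand 25 mm ahead of it and the grasp point (between the pads) lies 6 mm ahead of it; z points along the fingers, y is the direction in which the jaws open and shut (so a half turn about z gives the same grasp; the last joint's range is limited). The gripper opens to 85 mm and grips with 20 to 120 N. Pads are 22 mm wide; open, the fingers measure 114 mm over their backs; the gripper's body (76 mm by 85 mm) begins 54 mm behind the grasp point. The pads swing forward as they close: fully open they stand 13 mm farther back than shut.
Start: joints at [-1.302, 0.527, 1.433, -0, 1.181, -0.178], TCP at [0.271, -0.563, 0.256] pointing down, gripper open.
Joint ranges: [-3.08, 3.08], [-0.75, 2.2], [0.22, 2.44], [-1.43, 4.57], [0, 2.65], [-2.85, 2.85]. Speed limits (rad/s): [2.79, 2.79, 3.14, 3.14, 3.14, 3.14].

INTERFACE

Orientations are given as a unit quaternion [x, y, z, w].
In Python, from rig import bot gives the robot as it stands.
- The arm moves only by the tool servo_tool, never from a script. Its argument "motion" is a list of rows, each an object with "grip": the gripper command: -1 is fully open, 1 is shut, values between are in proportion; "linear": the shift along the tool's x, y, z in m, a list of three; "turn": the turn, a rotation vector about the tool's x, y, z in rad, a list of three. A call has 1 to 10 rows; each row shifts and turns the pose as measured when the row begins, along the tool's axes as they then stand; what a row does not reach is not made up. A row lasts 1/10 s, in which the tool goes at most 50 mm and 8.59 degrees, less where a joint would pass 70% of its speed; a pose out of reach is approached as far as the arm can. A call with a gripper value outside its range is refused whole. The fingers move at their own pace and stop on an object; "squeeze" is the grip in N (left out, the last holds). Time passes only in rows, so rows that do not move let the fingers close. It gives the time, the measured TCP pose, the force and the opening at its end, in the units of the state.
- bot.get_obs(): the state, without advancing time (a new reading comes with each control period).
- bot.get_image(name): name is "scene" or "top" or "wrist"; returns a dict with "img" (400x640x3 uint8, red, green, blue), "depth" (400x640 float32, m along the optical axis (not along the pixel's ray), 0 where there is no reading), "vfov" (degrees; the focal length in pixels is half the picture's height over the tangent of half this angle, whatever the lens; pixels are square), "cx", "cy" (the principal point, pixels), "xyz" and "rotation" of the camera in the world. Camera axes: x right, y down, z forward; pixel columns grow to the right and rows downward; lengths in m; the calibration is good to about 2 mm. A picture is of the moment at which its call begins.
- bot.finish_job(): hands the job in, once; it reports no verdict.
The state is a dict: "time_s": time; "joints": joint angles; "qd": joint speeds; "tau": joint torques, N m; "ee_pos": TCP position; "tool_rot": TCP orientation; "ft_force": force on the tool from outside, world axes, zero at the start; "torque": the same for the moment, N m; "width": opening from 0.0 (shut) to 1.0 (fully open).
Only numpy, scipy, OpenCV 4.12 (cv2) and the standard library are available. Lean on these libraries where they do the work, as an engineer would, in place of code of your own. Each camera call takes 0.05 s, during which the arm holds its last target.

## Working session

There is one attempt and no reset: what is moved stays moved. The work goes in short steps, Python scripts to look and compute and a tool call to move; the robot and the scene stay as the last step left them, time stands still between calls to the robot, and variables do not carry over. Pictures are saved under pics/ and viewed, and the job is handed in when it is done.

Besides the shell and the picture viewer there is one more tool, called after "Call:" as name(argument=value, ...), one argument or row to a line, values as JSON. servo_tool: Moves the arm, as the interface text tells. Its arguments: {"type":"object","properties":{"motion":{"type":"array","items":{"type":"object","properties":{"grip":{"type":"number"},"linear":{"type":"array","items":{"type":"number"}},"turn":{"type":"array","items":{"type":"number"}}}}},"squeeze":{"type":"number"}},"required":["motion"]}

```bash
mkdir -p pics; ls
cat > h.py <<'E'
import numpy as np, cv2
from rig import bot
def grab(n,save=None):
    d=bot.get_image(n)
    if save: cv2.imwrite('pics/'+save,cv2.cvtColor(d['img'],cv2.COLOR_RGB2BGR))
    np.savez('pics/'+n+'_last.npz',**d)
    return d
def K(d):
    f=d['img'].shape[0]/2/np.tan(np.radians(d['vfov'])/2); return f,d['cx'],d['cy']
def Rm(d):
    r=np.array(d['rotation'],float)
    if r.size==9: return r.reshape(3,3)
    from scipy.spatial.transform import Rotation as R
    return R.from_quat(r).as_matrix()
def ray(d,u,v):
    f,cx,cy=K(d); return np.array(d['xyz']),Rm(d)@np.array([(u-cx)/f,(v-cy)/f,1.])
def plane(d,u,v,z):
    o,r=ray(d,u,v); return o+r*(z-o[2])/r[2]
def cloud(d):
    f,cx,cy=K(d); h,w=d['depth'].shape
    u,v=np.meshgrid(np.arange(w),np.arange(h)); z=d['depth']
    P=np.stack([(u-cx)/f*z,(v-cy)/f*z,z],-1)@Rm(d).T+np.array(d['xyz'])
    P[z==0]=np.nan; return P
E
python3 - <<'E'
from h import *
for n in ['scene','top','wrist']:
    d=grab(n,n+'0.png'); print(n,d['vfov'],d['cx'],d['cy'],d['xyz'],np.round(Rm(d),3).tolist())
print(bot.get_obs())
E
```

```text
pics
scene 46.19091882232363 316.3961858555144 199.59431905558924 [0.11693653 0.55125969 0.83125044] [[-0.856, -0.337, 0.392], [-0.517, 0.563, -0.645], [-0.004, -0.755, -0.656]]
top 51.963824819440276 324.07464349593283 201.9690722211114 [ 0.3799281  -0.18915943  1.00694701] [[0.014, -0.984, 0.176], [-1.0, -0.017, -0.013], [0.016, -0.176, -0.984]]
wrist 68.23104957629751 324.207284157998 197.4169770670752 [ 0.33307365 -0.53197062  0.374634  ] [[0.433, -0.866, -0.249], [-0.901, -0.416, -0.118], [-0.001, 0.275, -0.961]]
{'time_s': 0.15, 'joints': array([-1.30149823e+00,  5.28253989e-01,  1.43362247e+00, -1.24407934e-05,
        1.18138776e+00, -1.78476182e-01]), 'qd': array([ 0.00052723, -0.00315074, -0.00248802,  0.00064482,  0.0010475 ,
        0.00126317]), 'tau': array([ 3.19049668e-04, -4.42745626e+01, -1.78275651e+01, -3.13869505e-04,
        5.58772765e-03,  1.14865651e-05]), 'ee_pos': array([ 0.27049916, -0.56286475,  0.25555293]), 'tool_rot': array([ 9.75040923e-01,  2.22023645e-01, -4.36873650e-05, -8.34658224e-04]), 'ft_force': array([ 0.17598585, -0.76626268, -0.29564489]), 'torque': array([ 0.01637471, -0.00273049, -0.04328002]), 'width': 1.0038033454055428}
```

View pics/scene0.png

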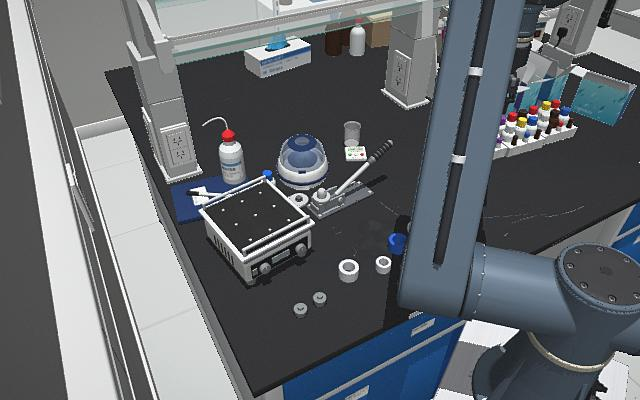

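View pics/top0.png

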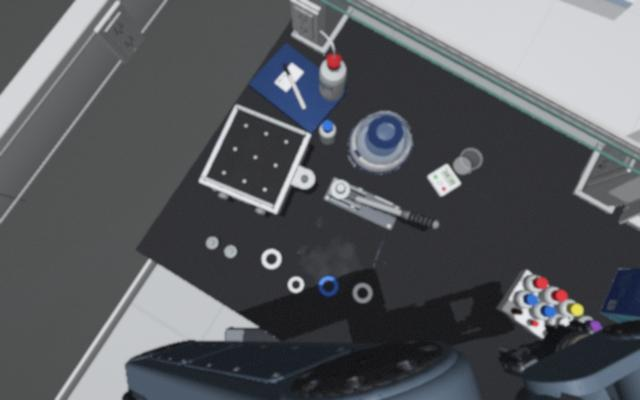

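View pics/wrist0.png

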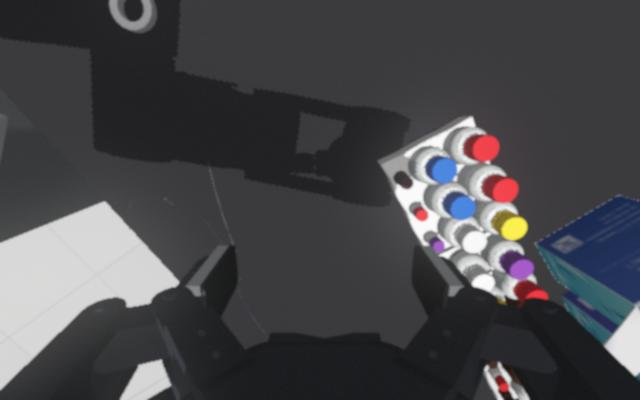

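The scene shows a shaker with its lug at top (303,178), the jack with its pin at (341,188) and the grip at about (425,222). Ring candidates in the top view:
- large white ring (271,259)
- smaller white ring (296,284)
- blue ring (328,286), excluded
- grey ring (362,293), probably the short sleeve

I'll measure their sizes and heights next.

Run:
```python
from h import *
d=dict(np.load('pics/top_last.npz')); P=cloud(d)
for (u,v) in [(271,259),(296,284),(328,286),(362,293),(212,243),(231,252)]:
    w=P[v-18:v+19,u-18:u+19].reshape(-1,3); w=w[np.isfinite(w[:,2])]
    hmax=np.percentile(w[:,2],99.5)
    # height above bench > 6mm
    q=w[w[:,2]>max(0.006,hmax-0.006)]; (c,r)=cv2.minEnclosingCircle(q[:,:2].astype(np.float32)); print((u,v),'h',hmax.round(4),'c',np.round(c,4),'D',round(2*r,4),len(q))
img=cv2.cvtColor(d['img'],cv2.COLOR_RGB2BGR)
c=cv2.resize(img[90:310,190:450],None,fx=3,fy=2.7,interpolation=cv2.INTER_CUBIC)
cv2.imwrite('pics/topcrop.png',cv2.resize(img[90:310,190:450],None,fx=2.7,fy=2.7,interpolation=cv2.INTER_CUBIC))
s=dict(np.load('pics/scene_last.npz')); Q=cloud(s)
img=cv2.cvtColor(s['img'],cv2.COLOR_RGB2BGR)
cv2.imwrite('pics/scenecrop.png',cv2.resize(img[120:330,190:430],None,fx=2.8,fy=2.8,interpolation=cv2.INTER_CUBIC))
for (u,v) in [(348,270),(383,265)]:
    w=Q[v-14:v+15,u-14:u+15].reshape(-1,3); w=w[np.isfinite(w[:,2])]; hm=np.percentile(w[:,2],99); q=w[w[:,2]>hm-.005]
    (c,r)=cv2.minEnclosingCircle(q[:,:2].astype(np.float32)); print('scene',hm,c,2*r)
```

```text
(271, 259) h 0.0343 c [ 0.4189 -0.0802] D 0.0457 180
(296, 284) h 0.0273 c [ 0.3603 -0.1389] D 0.0354 112
(328, 286) h 0.0349 c [ 0.3578 -0.2153] D 0.0456 181
(362, 293) h 0.0172 c [ 0.3427 -0.2965] D 0.0453 170
(212, 243) h 0.0288 c [0.442  0.0487] D 0.0636 45
(231, 252) h 0.0284 c [0.4458 0.0337] D 0.0641 47
scene 0.03192164934739516 (0.4164515733718872, -0.07836072891950607) 0.04691197723150253
scene 0.025425158352178727 (0.30551162362098694, -0.02711835876107216) 0.28019624948501587
```

View pics/topcrop.png

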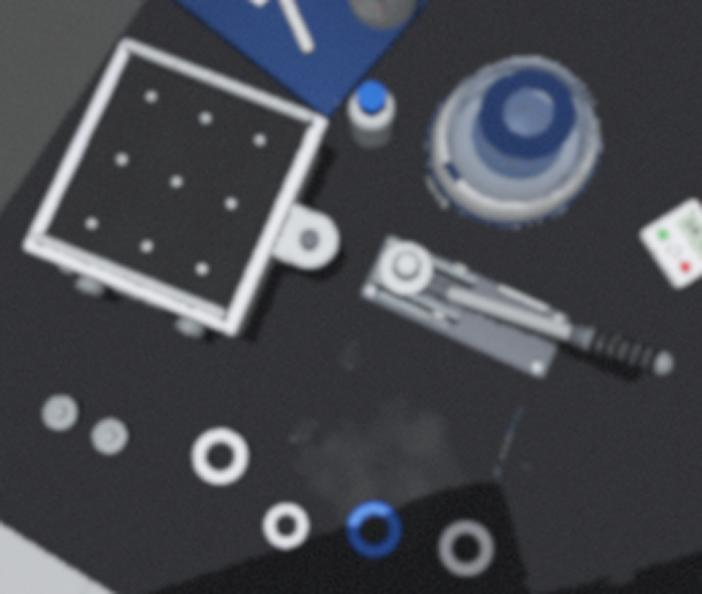

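View pics/scenecrop.png

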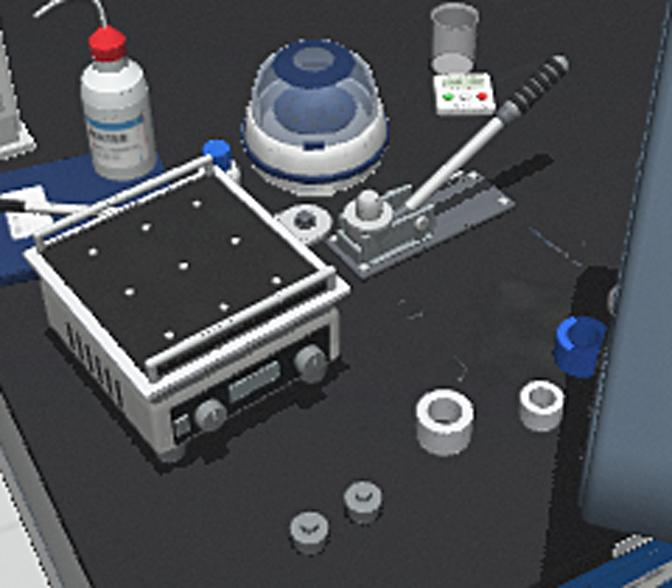

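Run:
```python
from h import *
for n in ['top','scene']:
    d=dict(np.load(f'pics/{n}_last.npz')); P=cloud(d); Z=P[...,2]
    g=cv2.cvtColor(d['img'],cv2.COLOR_RGB2GRAY)
    print(n)
    # platform/side wall: points z 0.085-0.14 in shaker area
    if n=='top':
        roi=np.zeros(Z.shape,bool); roi[95:225,190:318]=1
    else:
        roi=np.zeros(Z.shape,bool); roi[175:285,190:332]=1
    X=P[roi&(Z>0.08)&(Z<0.14)]
    m=(roi&(Z>0.097)&(Z<0.14)).astype(np.uint8)
    m=cv2.morphologyEx(m,cv2.MORPH_OPEN,np.ones((5,5),np.uint8))
    q=P[m>0]; r=cv2.minAreaRect(q[:,:2].astype(np.float32)); print('platform rect',np.round(r[0],4),np.round(r[1],4),round(r[2],2))
    for (lo,hi) in [(0.06,0.08),(0.045,0.056)]:
        u,v=((341,188) if n=='top' else (322,194))
        w=P[v-14:v+15,u-14:u+15].reshape(-1,3); q=w[(w[:,2]>lo)&(w[:,2]<hi)]
        if len(q)>3:
            c,rr=cv2.minEnclosingCircle(q[:,:2].astype(np.float32)); print('pin',lo,np.round(c,4),round(2*rr,4),len(q),np.percentile(q[:,2],99))
    u,v=((303,178) if n=='top' else (299,200))
    print('lug Z',np.round(Z[v-3:v+4,u-8:u+9:2]*1000))
# contours top lug/pin
d=dict(np.load('pics/top_last.npz'))
img=cv2.cvtColor(d['img'],cv2.COLOR_RGB2BGR)
a=cv2.resize(img[160:205,285:365],None,fx=9,fy=9,interpolation=cv2.INTER_CUBIC)
cv2.imwrite('pics/lugpin.png',a)
d=dict(np.load('pics/scene_last.npz'))
img=cv2.cvtColor(d['img'],cv2.COLOR_RGB2BGR)
cv2.imwrite('pics/lugpin_s.png',cv2.resize(img[170:230,280:400],None,fx=6,fy=6,interpolation=cv2.INTER_CUBIC))
```

```text
top
platform rect [ 0.6363 -0.0583] [0.2228 0.1988] 68.52
pin 0.06 [ 0.5847 -0.2396] 0.0249 87 0.07235828802988378
pin 0.045 [ 0.5842 -0.2466] 0.0583 197 0.05404485547186952
lug Z [[ 93.  93.  91.  97. 100. 104. 103.  94.  94.]
 [ 97.  93.  94.  95. 101. 103.  99.  93.  96.]
 [ 94.  95.  93.  94. 104. 103. 101.  96.  96.]
 [ 94.  95.  93.  95. 103.  98. 102.  95.  91.]
 [ 97.  97.  95.  95. 102. 101. 100.  93.  92.]
 [ 93.  95.  94.  95.  98. 104.  95.  93.  95.]
 [ 93.  97.  96.  96.  96.  99.  94.  94.  96.]]
scene
platform rect [ 0.6407 -0.0431] [0.1911 0.2035] 68.55
pin 0.06 [ 0.5805 -0.2364] 0.0256 58 0.06952900159196035
pin 0.045 [ 0.5822 -0.2374] 0.0501 115 0.05474364031097594
lug Z [[ 95.  91.  93. 103. 104. 101.  91.  92.  92.]
 [ 95.  93.  99. 101. 103.  99.  95.  93.  95.]
 [ 92.  94.  96.  94.  98.  95.  93.  93.  92.]
 [ 92.  92.  92.  94.  95.  96.  93.  91.  94.]
 [106.  93.  93.  91.  91.  93.  93.  94.  91.]
 [105.  91.  93.  93.  94.  92.  91.  92.  88.]
 [105. 105.  92.  91.  96.  93.  91.  92.  87.]]
```

View pics/lugpin.png

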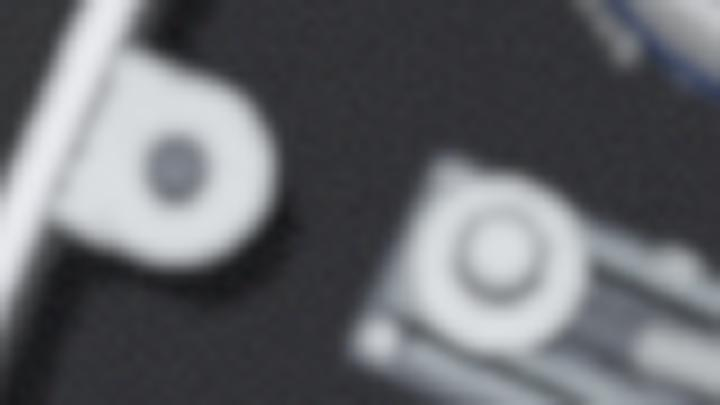

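View pics/lugpin_s.png

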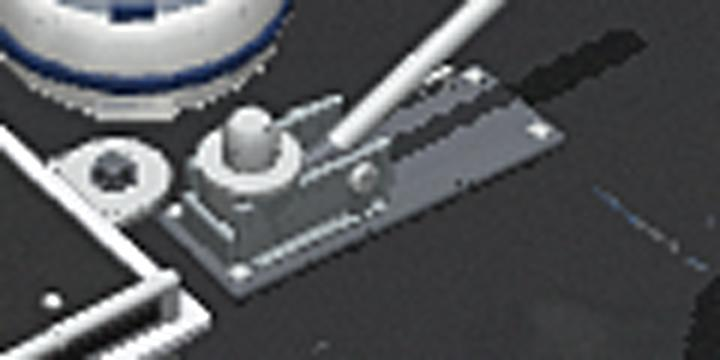

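Run:
```python
from h import *
T=dict(np.load('pics/top_last.npz'));S=dict(np.load('pics/scene_last.npz'))
def tri(a,b):
    (o1,r1),(o2,r2)=a,b; r1=r1/np.linalg.norm(r1); r2=r2/np.linalg.norm(r2)
    t=np.linalg.lstsq(np.stack([r1,-r2],1),o2-o1,rcond=None)[0]; p,q=o1+t[0]*r1,o2+t[1]*r2
    return (p+q)/2, np.linalg.norm(p-q)
for nm,a,b,z in [('pin',(340.3,188.1),(320.6,189.0),.068),('bolt',(304.5,178.4),(299.0,198.0),.099),('hend',(435.3,223.9),(389.8,143.0),.124),('sleeve',(271.2,258.8),(348.3,266.5),.030)]:
    p,g=tri(ray(T,*a),ray(S,*b)); print(nm,'top',plane(T,*a,z)[:2].round(4),'scene',plane(S,*b,z)[:2].round(4),'tri',p.round(4),'gap',g.round(4))
for nm,u,v in [('bottle',328,130),('centrifuge',380,142),('box',444,180),('beaker',464,163)]:
    P=cloud(T); print(nm,P[v,u].round(3))
```

```text
pin top [ 0.5818 -0.239 ] scene [ 0.5847 -0.2393] tri [ 0.5828 -0.2385  0.069 ] gap 0.0025
bolt top [ 0.5962 -0.1559] scene [ 0.5928 -0.1518] tri [ 0.5965 -0.156   0.0945] gap 0.0015
hend top [ 0.4938 -0.4433] scene [ 0.49   -0.4408] tri [ 0.4929 -0.4446  0.121 ] gap 0.0027
sleeve top [ 0.4169 -0.0794] scene [ 0.4163 -0.0774] tri [ 0.417  -0.0791  0.0279] gap 0.0002
bottle [ 0.717 -0.208  0.085]
centrifuge [ 0.679 -0.326  0.118]
box [ 0.617 -0.499  0.018]
beaker [ 0.666 -0.556  0.006]
```

Run:
```python
from h import *
Q=[]
for n in ['top','scene']:
    d=dict(np.load(f'pics/{n}_last.npz')); P=cloud(d).reshape(-1,3); Q.append(P[np.isfinite(P[:,0])])
Q=np.vstack(Q)
pin=np.array([.5828,-.2387]); e=np.array([.397,.918]); n=np.array([-.918,.397])
r=Q[:,:2]-pin; a=r@e; b=r@n
for nm,lo,hi in [('z 50-120',.05,.12),('z120-200',.12,.2)]:
    m=(Q[:,2]>lo)&(Q[:,2]<hi)&(np.hypot(a,b)<.16)&(np.hypot(a,b)>.03)
    ang=np.degrees(np.arctan2(b[m],a[m])); rr=np.hypot(a[m],b[m])
    print(nm)
    for k in range(-180,180,15):
        s=(ang>=k)&(ang<k+15)
        if s.sum()>4: print(k,round(np.percentile(rr[s],2),3),s.sum())
for s in [0,.04,.083]:
    g=pin-.2*e+s*np.array([.16,.987])
    m=(Q[:,2]>.02)&(Q[:,2]<.25)
    for sg in (1,-1):
        rel=Q[m,:2]-g; aa=rel@e; bb=sg*(rel@n); k=(abs(aa)<.05)&(bb>.015); print(s,sg,np.percentile(bb[k],1).round(3))
```

```text
z 50-120
-180 0.068 128
-135 0.097 617
-120 0.086 861
-105 0.085 905
-90 0.095 683
-75 0.136 20
-60 0.13 308
-45 0.13 39
-30 0.117 433
-15 0.083 576
0 0.067 827
15 0.068 819
30 0.127 307
45 0.149 26
165 0.07 305
z120-200
-120 0.128 60
-105 0.13 48
-45 0.14 5
-30 0.138 68
30 0.157 6
0 1 0.015
0 -1 0.113Traceback (most recent call last):
  File "<stdin>", line 19, in <module>
    return _quantile_unchecked(
        a, q, axis, out, overwrite_input, method, keepdims, weights)
    return _ureduce(a,
                    func=_quantile_ureduce_func,
    ...<5 lines>...
                    overwrite_input=overwrite_input,
                    method=method)
    r = func(a, **kwargs)
    result = _quantile(arr,
                       quantiles=q,
    ...<2 lines>...
                       out=out,
                       weights=wgt)
    slices_having_nans = np.isnan(arr[-1, ...])
                                  ~~~^^^^^^^^^
IndexError: index -1 is out of bounds for axis 0 with size 0
```

The sleeve is the white ring at top (271,259): 46 mm across and 30 mm high. The small white one is 35 mm across, the blue one is excluded, and the grey one is the 12 mm short sleeve. The scene crop confirms it as the larger white ring. First I'll turn to the jack's heading, then go over the sleeve.

Call:
servo_tool(
  motion=[
    {"grip":-1,"linear":[0,0,0],"turn":[0,0,-0.145]},
    {"grip":-1,"linear":[0,0,0],"turn":[0,0,-0.145]},
    {"grip":-1,"linear":[0,0,0],"turn":[0,0,-0.145]},
    {"grip":-1,"linear":[0,0,0],"turn":[0,0,-0.145]},
    {"grip":-1,"linear":[0,0,0],"turn":[0,0,-0.136]},
    {"grip":-1,"linear":[0.046,-0.005,0],"turn":[0,0,0]},
    {"grip":-1,"linear":[0.046,-0.005,0],"turn":[0,0,0]},
    {"grip":-1,"linear":[0.046,-0.005,0],"turn":[0,0,0]},
    {"grip":-1,"linear":[0.046,-0.005,0],"turn":[0,0,0]},
    {"grip":-1,"linear":[0.046,-0.005,0],"turn":[0,0,0]},
  ],
  squeeze=40,
)

```text
time_s: 1.15
ee_pos: [0.3321, -0.3385, 0.2517]
tool_rot: [0.83, 0.557, 0.0, -0.001]
ft_force: [1.0, -0.7, 0.9]
width: 1.0
```

```bash
cat >> h.py <<'E'
from scipy.spatial.transform import Rotation as R
def to(x,y,z,yawdeg=None):
    o=bot.get_obs(); p=o['ee_pos']; M=R.from_quat(o['tool_rot']).as_matrix()
    yaw=np.degrees(np.arctan2(M[1,0],M[0,0]))
    print('t',round(o['time_s'],2),'tcp',p.round(4),'yaw',round(yaw,2),'zax',M[:,2].round(4),'F',o['ft_force'].round(2),'w',round(o['width'],3))
    print('tool delta',(M.T@(np.array([x,y,z])-p)).round(4), 'turnz', None if yawdeg is None else round(-np.radians(yawdeg-yaw),4))
E
python3 -c "
from h import *
to(.417,-.079,.12,66.6)"
```

```text
t 1.15 tcp [ 0.3321 -0.3385  0.2517] yaw 67.76 zax [-0.001   0.0026 -1.    ] F [ 1.02 -0.65  0.85] w 1.0
tool delta [ 0.2721 -0.0193  0.1323] turnz 0.0203
```

Call:
servo_tool(
  motion=[
    {"grip":-1,"linear":[0.046,-0.003,0.011],"turn":[0,0,0.02]},
    {"grip":-1,"linear":[0.046,-0.003,0.011],"turn":[0,0,0]},
    {"grip":-1,"linear":[0.046,-0.003,0.011],"turn":[0,0,0]},
    {"grip":-1,"linear":[0.046,-0.003,0.011],"turn":[0,0,0]},
    {"grip":-1,"linear":[0.046,-0.003,0.011],"turn":[0,0,0]},
    {"grip":-1,"linear":[0.038,-0.003,0.011],"turn":[0,0,0]},
    {"grip":-1,"linear":[0,0,0],"turn":[0,0,0]},
  ],
)

```text
time_s: 1.85
ee_pos: [0.4232, -0.0709, 0.1845]
tool_rot: [0.835, 0.55, 0.0, -0.0]
ft_force: [-0.5, 0.1, -0.6]
width: 0.997
```

```bash
python3 -c "
from h import *
d=grab('wrist','w1.png'); print(d['xyz'])
to(.417,-.079,.12,66.6)"
```

```text
[ 0.45025267 -0.00607131  0.30379135]
t 1.9 tcp [ 0.4234 -0.0727  0.185 ] yaw 66.66 zax [ 1.8e-03 -5.0e-04 -1.0e+00] F [ 0.06 -0.36  0.02] w 0.997
tool delta [-0.0083 -0.0035  0.065 ] turnz 0.0011
```

View pics/w1.png

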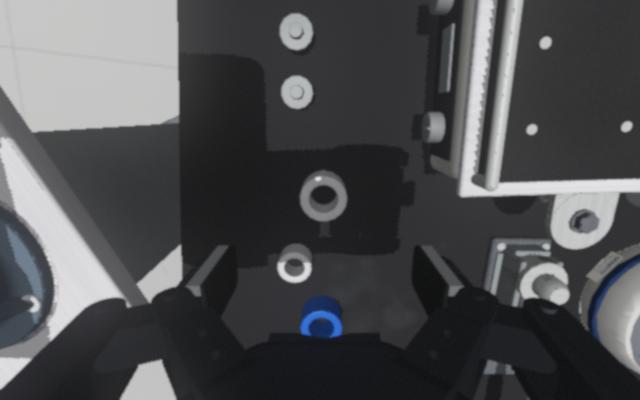

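The wrist view shows the tall sleeve at (324,195), centred between the fingers. The jack pin is at (553,289) and the lug bolt at (587,222).

```bash
python3 -c "
from h import *
d=dict(np.load('pics/wrist_last.npz'))
g=cv2.cvtColor(d['img'],cv2.COLOR_RGB2GRAY)
c=g[160:230,290:360]; m=(c>75).astype(np.uint8)
k,_=cv2.findContours(m,cv2.RETR_EXTERNAL,cv2.CHAIN_APPROX_NONE); k=max(k,key=cv2.contourArea)
print('hull circ',cv2.minEnclosingCircle(k),cv2.boundingRect(k))
print(plane(d,324,195,.03).round(4), plane(d,324,184,.03).round(4))
P=cloud(d); w=P[165:228,292:356].reshape(-1,3); q=w[w[:,2]>.024]; print(np.percentile(q[:,2],[5,50,95]),cv2.minEnclosingCircle(q[:,:2].astype(np.float32)))
cv2.imwrite('pics/w1c.png',cv2.resize(d['img'][150:240,270:380][...,::-1],None,fx=6,fy=6,interpolation=cv2.INTER_CUBIC))
"
```

```text
hull circ ((33.40372085571289, 36.01347732543945), 25.244098663330078) (10, 11, 47, 51)
[ 0.4202 -0.0757  0.03  ] [ 0.4245 -0.0657  0.03  ]
[0.0275402  0.03140881 0.03256116] ((0.4182972013950348, -0.07864652574062347), 0.023101527243852615)
```

View pics/w1c.png

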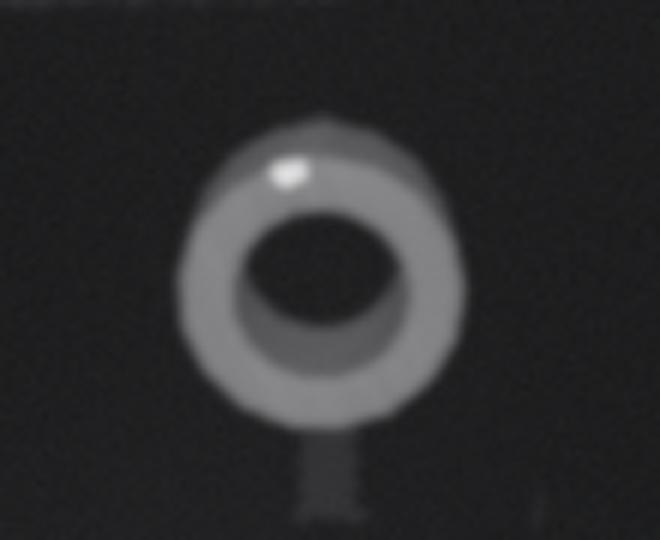

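```bash
python3 -c "
from h import *
to(.4178,-.0788,.03,66.6)"
```

```text
t 1.9 tcp [ 0.4234 -0.0727  0.185 ] yaw 66.66 zax [ 1.8e-03 -5.0e-04 -1.0e+00] F [ 0.06 -0.36  0.02] w 0.997
tool delta [-0.0079 -0.0031  0.155 ] turnz 0.0011
```

Call:
servo_tool(
  motion=[
    {"grip":-1,"linear":[-0.008,-0.003,0.03],"turn":[0,0,0]},
    {"grip":-1,"linear":[0,0,0.04],"turn":[0,0,0]},
    {"grip":-1,"linear":[0,0,0.035],"turn":[0,0,0]},
    {"grip":-1,"linear":[0,0,0.02],"turn":[0,0,0]},
    {"grip":-1,"linear":[0,0,0.01],"turn":[0,0,0]},
    {"grip":-1,"linear":[0,0,0],"turn":[0,0,0]},
  ],
)

```text
time_s: 2.5
ee_pos: [0.424, -0.0889, 0.0485]
tool_rot: [0.837, 0.548, 0.004, 0.008]
ft_force: [-0.4, 0.3, 0.1]
width: 1.001
```

```bash
python3 -c "
from h import *
to(.4178,-.0788,.03,66.6)"
```

```text
t 2.5 tcp [ 0.424  -0.0889  0.0485] yaw 66.41 zax [ 0.0158 -0.0092 -0.9998] F [-0.41  0.27  0.09] w 1.001
tool delta [ 0.0068 -0.01    0.0184] turnz -0.0033
```

```bash
cat >> h.py <<'E'
def to(x,y,z,yawdeg):
    o=bot.get_obs(); p=o['ee_pos']; M=R.from_quat(o['tool_rot'])
    a=np.radians(yawdeg); c,s=np.cos(a),np.sin(a)
    T=R.from_matrix(np.array([[c,s,0],[s,-c,0],[0,0,-1.]]))
    print('t',round(o['time_s'],2),'tcp',p.round(4),'F',o['ft_force'].round(2),'w',round(o['width'],3),'| delta',M.inv().apply(np.array([x,y,z])-p).round(4),'turn',(M.inv()*T).as_rotvec().round(4))
E
python3 -c "
from h import *
to(.4178,-.0788,.03,66.6)"
```

```text
t 2.5 tcp [ 0.424  -0.0889  0.0485] F [-0.41  0.27  0.09] w 1.001 | delta [ 0.0068 -0.01    0.0184] turn [ 0.0182  0.0021 -0.0033]
```

Call:
servo_tool(
  motion=[
    {"grip":-1,"linear":[0.007,-0.01,0.008],"turn":[0.018,0.002,-0.003]},
    {"grip":-1,"linear":[0,0,0.0],"turn":[0,0,0]},
  ],
)

```text
time_s: 2.7
ee_pos: [0.418, -0.0795, 0.0411]
tool_rot: [0.836, 0.548, 0.0, 0.001]
ft_force: [0.3, 1.0, -0.5]
width: 0.997
```

```bash
python3 -c "
from h import *
to(.4178,-.0788,.03,66.6)"
```

```text
t 2.7 tcp [ 0.418  -0.0795  0.0411] F [ 0.28  1.02 -0.5 ] w 0.997 | delta [ 0.0005 -0.0005  0.0111] turn [ 0.0015  0.0001 -0.0023]
```

Call:
servo_tool(
  motion=[
    {"grip":-1,"linear":[0,0,0.011],"turn":[0.001,0,-0.002]},
    {"grip":0.3,"linear":[0,0,0.0],"turn":[0,0,0]},
    {"grip":0.3,"linear":[0,0,0.0],"turn":[0,0,0]},
    {"grip":0.3,"linear":[0,0,0.0],"turn":[0,0,0]},
    {"grip":0.3,"linear":[0,0,0.0],"turn":[0,0,0]},
    {"grip":0.3,"linear":[0,0,0.0],"turn":[0,0,0]},
  ],
  squeeze=40,
)

```text
time_s: 3.3
ee_pos: [0.4196, -0.0796, 0.0317]
tool_rot: [0.835, 0.55, 0.002, 0.003]
ft_force: [0.1, 0.1, 0.5]
width: 0.529
```

```bash
python3 -c "
from h import *
to(.4178,-.0788,.03,66.6)
d=grab('wrist','w2.png')"
```

```text
t 3.3 tcp [ 0.4196 -0.0796  0.0317] F [0.09 0.1  0.47] w 0.529 | delta [ 0.     -0.002   0.0017] turn [0.0061 0.0004 0.0015]
```

View pics/w2.png

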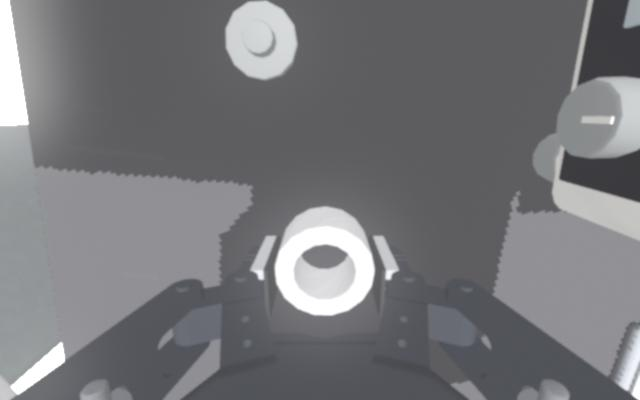

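Call:
servo_tool(
  motion=[
    {"grip":0.3,"linear":[0,0,-0.025],"turn":[0.006,0,0.001]},
    {"grip":0.3,"linear":[0,0,-0.045],"turn":[0,0,0]},
    {"grip":0.3,"linear":[0,0,-0.045],"turn":[0,0,0]},
    {"grip":0.3,"linear":[-0.02,0.02,-0.01],"turn":[0,0,0]},
    {"grip":0.3,"linear":[-0.02,0.04,0],"turn":[0,0,0]},
    {"grip":0.3,"linear":[-0.025,0.04,0],"turn":[0,0,0]},
    {"grip":0.3,"linear":[-0.025,0.04,0],"turn":[0,0,0]},
    {"grip":0.3,"linear":[-0.025,0.04,0],"turn":[0,0,0]},
    {"grip":0.3,"linear":[-0.01,0.02,0],"turn":[0,0,0]},
    {"grip":0.3,"linear":[0,0,0],"turn":[0,0,0]},
  ],
)

```text
time_s: 4.35
ee_pos: [0.5544, -0.2783, 0.1592]
tool_rot: [0.835, 0.55, -0.002, -0.002]
ft_force: [-0.4, 0.2, -1.4]
width: 0.526
```

```bash
python3 -c "
from h import *
to(.5828,-.2387,.15,66.6)
d=grab('wrist','w3.png')"
```

```text
t 4.35 tcp [ 0.5544 -0.2783  0.1592] F [-0.4   0.16 -1.42] w 0.526 | delta [0.0476 0.0105 0.0091] turn [-0.0057  0.0014  0.003 ]
```

View pics/w3.png

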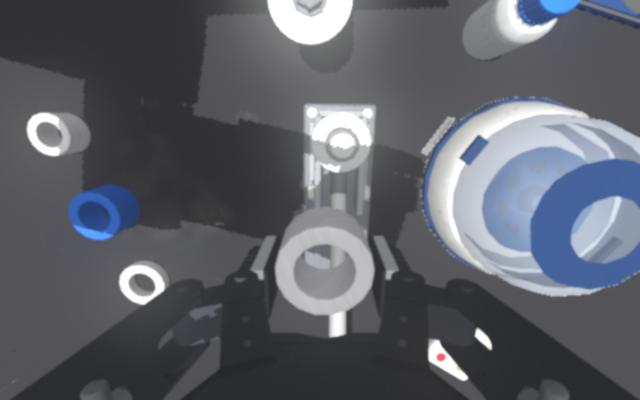

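The wrist view shows the pin at (342,146) ahead of the held sleeve, whose top is centred near (325,268). Yaw matches the base plate.

```bash
python3 -c "
from h import *
d=dict(np.load('pics/wrist_last.npz'))
cv2.imwrite('pics/w3c.png',np.hstack([cv2.resize(d['img'][100:180,300:380][...,::-1],None,fx=5,fy=5,interpolation=cv2.INTER_CUBIC),cv2.resize(d['img'][200:320,265:385][...,::-1],(400,400),interpolation=cv2.INTER_CUBIC)]))
P=cloud(d)
w=P[100:190,300:385].reshape(-1,3); 
q=w[(w[:,2]>.062)&(w[:,2]<.08)]; print('pin',len(q),np.median(q,0),cv2.minEnclosingCircle(q[:,:2].astype(np.float32)))
q=w[(w[:,2]>.044)&(w[:,2]<.056)]; print('col',len(q),cv2.minEnclosingCircle(q[:,:2].astype(np.float32)))
w=P[200:320,268:382].reshape(-1,3); q=w[(w[:,2]>.150)&(w[:,2]<.17)]; print('ring',len(q),np.median(q,0),cv2.minEnclosingCircle(q[:,:2].astype(np.float32)))
o=bot.get_obs()['ee_pos']; print(o)
"
```

```text
pin 925 [ 0.58399321 -0.23783684  0.06874268] ((0.5839678645133972, -0.23853963613510132), 0.012445518746972084)
col 1847 ((0.5848760604858398, -0.24366237223148346), 0.027929991483688354)
ring 6310 [ 0.55480657 -0.27624834  0.15906101] ((0.5554965138435364, -0.27407345175743103), 0.027691785246133804)
[ 0.55305487 -0.27679652  0.1589197 ]
```

View pics/w3c.png

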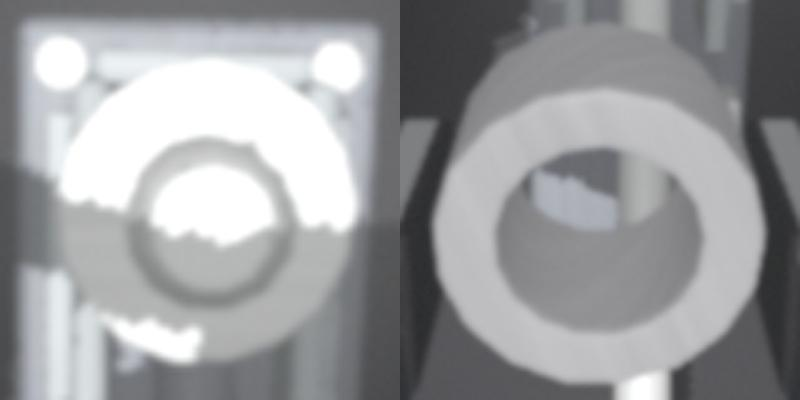

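```bash
python3 -c "
from h import *
d=dict(np.load('pics/wrist_last.npz'))
p=plane(d,342.2,143.2,.068); r=plane(d,324.6,270.6,.1575); print(p,r); dl=p-r; print('e,y',dl[:2]@[.397,.918],dl[:2]@[.918,-.397])
to(.5828,-.2387,.15,66.6)
"
```

```text
[ 0.58452355 -0.23723707  0.068     ] [ 0.5542374  -0.27738109  0.1575    ]
e,y 0.04887580732022353 0.011865510993693706
t 4.4 tcp [ 0.5531 -0.2768  0.1589] F [-0.24  0.07 -1.28] w 0.529 | delta [0.0467 0.0124 0.0088] turn [-0.0084  0.0008  0.0035]
```

```bash
python3 -c "
from h import *
to(.5840,-.2380,.12,66.6)"
```

```text
t 4.4 tcp [ 0.5531 -0.2768  0.1589] F [-0.24  0.07 -1.28] w 0.529 | delta [0.0479 0.0135 0.0388] turn [-0.0084  0.0008  0.0035]
```

Call:
servo_tool(
  motion=[
    {"grip":0.3,"linear":[0.025,0.007,0],"turn":[-0.008,0.001,0.003]},
    {"grip":0.3,"linear":[0.02,0.006,0.018],"turn":[0,0,0]},
    {"grip":0.3,"linear":[0.003,0,0.018],"turn":[0,0,0]},
    {"grip":0.3,"linear":[0,0,0],"turn":[0,0,0]},
  ],
)

```text
time_s: 4.8
ee_pos: [0.5783, -0.2305, 0.1208]
tool_rot: [0.836, 0.549, -0.002, -0.006]
ft_force: [-0.7, -0.1, -0.8]
width: 0.528
```

```bash
python3 -c "
from h import *
to(.5840,-.2380,.12,66.6)"
```

```text
t 4.8 tcp [ 0.5783 -0.2305  0.1208] F [-0.72 -0.07 -0.84] w 0.528 | delta [-0.0046  0.0082  0.0007] turn [-0.0114 -0.0027  0.0007]
```

Call:
servo_tool(
  motion=[
    {"grip":0.3,"linear":[-0.005,0.008,0],"turn":[-0.011,-0.003,0]},
    {"grip":0.3,"linear":[0,0,0],"turn":[0,0,0]},
  ],
)

```text
time_s: 5.0
ee_pos: [0.5824, -0.2367, 0.1211]
tool_rot: [0.835, 0.55, -0.001, -0.001]
ft_force: [-0.5, 0.2, -1.0]
width: 0.522
```

```bash
python3 -c "
from h import *
to(.5840,-.2380,.12,66.6); d=grab('wrist','w4.png'); d=grab('scene','s4.png')
cv2.imwrite('pics/s4c.png',cv2.resize(d['img'][130:250,260:400][...,::-1],None,fx=5,fy=5,interpolation=cv2.INTER_CUBIC))
"
```

```text
t 5.0 tcp [ 0.5824 -0.2367  0.1211] F [-0.53  0.23 -0.96] w 0.522 | delta [-0.0005  0.002   0.001 ] turn [-0.0025  0.0002  0.0025]
```

View pics/w4.png

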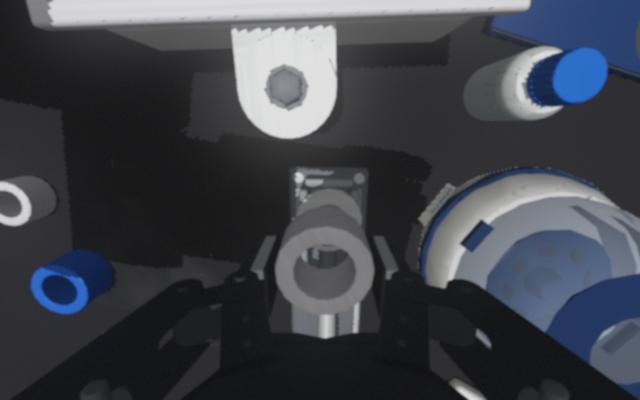

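View pics/s4c.png

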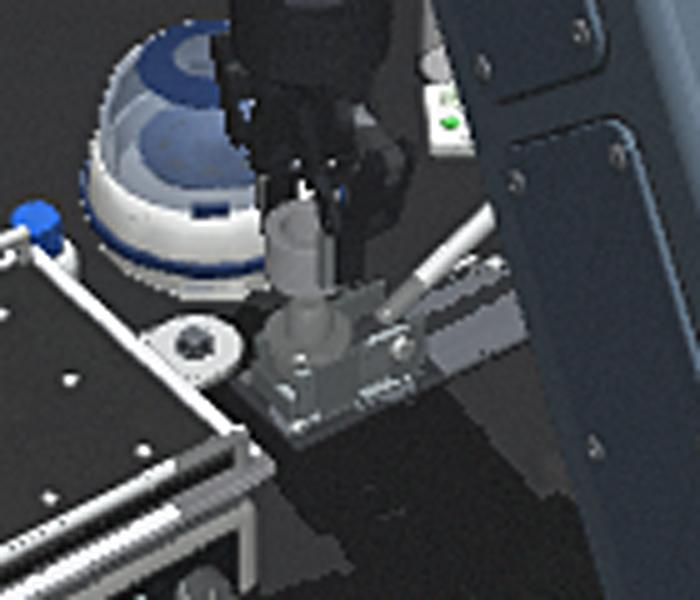

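Sleeve is over the pin in both views. Lowering.

Call:
servo_tool(
  motion=[
    {"grip":0.3,"linear":[0,0.0015,0.008],"turn":[-0.002,0,0.002]},
    {"grip":0.3,"linear":[0,0,0.006],"turn":[0,0,0]},
    {"grip":0.3,"linear":[0,0,0.004],"turn":[0,0,0]},
    {"grip":0.3,"linear":[0,0,0],"turn":[0,0,0]},
  ],
)

```text
time_s: 5.5
ee_pos: [0.5835, -0.2383, 0.1032]
tool_rot: [0.836, 0.548, 0.0, 0.0]
ft_force: [-0.1, -0.1, -0.7]
width: 0.523
```

```bash
python3 -c "
from h import *
to(.5840,-.2380,.08,66.6)"
```

```text
t 5.5 tcp [ 0.5835 -0.2383  0.1032] F [-0.13 -0.06 -0.75] w 0.523 | delta [0.0005 0.0003 0.0232] turn [ 0.0011  0.0002 -0.0018]
```

Call:
servo_tool(
  motion=[
    {"grip":0.3,"linear":[0,0,0.004],"turn":[0.001,0,-0.002]},
    {"grip":0.3,"linear":[0,0,0.004],"turn":[0,0,0]},
    {"grip":0.3,"linear":[0,0,0.003],"turn":[0,0,0]},
    {"grip":0.3,"linear":[0,0,0],"turn":[0,0,0]},
  ],
)

```text
time_s: 5.9
ee_pos: [0.5834, -0.2384, 0.0908]
tool_rot: [0.836, 0.549, -0.0, -0.0]
ft_force: [0.1, 0.2, -1.8]
width: 0.528
```

```bash
python3 -c "
from h import *
to(.5840,-.2380,.08,66.6)"
```

```text
t 5.9 tcp [ 0.5834 -0.2384  0.0908] F [ 0.09  0.22 -1.8 ] w 0.528 | delta [0.0006 0.0004 0.0108] turn [-0.0006  0.0001  0.0002]
```

Call:
servo_tool(
  motion=[
    {"grip":0.3,"linear":[0,0,0.004],"turn":[0,0,0]},
    {"grip":0.3,"linear":[0,0,0.004],"turn":[0,0,0]},
    {"grip":0.3,"linear":[0,0,0.002],"turn":[0,0,0]},
    {"grip":0.3,"linear":[0,0,0],"turn":[0,0,0]},
  ],
)

```text
time_s: 6.3
ee_pos: [0.5835, -0.2384, 0.08]
tool_rot: [0.836, 0.549, -0.0, -0.0]
ft_force: [-0.1, 0.2, 0.0]
width: 0.525
```

```bash
python3 -c "
from h import *
to(.5840,-.2380,.08,66.6)"
```

```text
t 6.3 tcp [ 0.5835 -0.2384  0.08  ] F [-0.11  0.24  0.05] w 0.525 | delta [ 0.0006  0.0003 -0.    ] turn [-0.0003  0.0001  0.0003]
```

Call:
servo_tool(
  motion=[
    {"grip":-0.4,"linear":[0,0,0],"turn":[0,0,0]},
    {"grip":-0.4,"linear":[0,0,0],"turn":[0,0,0]},
    {"grip":-0.4,"linear":[0,0,0],"turn":[0,0,0]},
    {"grip":-0.4,"linear":[0,0,0],"turn":[0,0,0]},
    {"grip":-0.4,"linear":[0,0,-0.02],"turn":[0,0,0]},
    {"grip":-0.4,"linear":[0,0,-0.04],"turn":[0,0,0]},
    {"grip":-0.4,"linear":[0,0,-0.04],"turn":[0,0,0]},
    {"grip":-0.4,"linear":[-0.03,0,-0.02],"turn":[0,0,0]},
    {"grip":-0.4,"linear":[-0.02,0,0],"turn":[0,0,0]},
    {"grip":-0.4,"linear":[0,0,0],"turn":[0,0,0]},
  ],
)

```text
time_s: 7.3
ee_pos: [0.5641, -0.2851, 0.2058]
tool_rot: [0.835, 0.55, -0.0, 0.001]
ft_force: [-0.8, -0.2, 0.1]
width: 0.698
```

```bash
python3 -c "
from h import *
to(.5840,-.2380,.08,66.6); d=grab('wrist','w5.png'); d=grab('scene','s5.png')
cv2.imwrite('pics/s5c.png',cv2.resize(d['img'][130:250,260:400][...,::-1],None,fx=5,fy=5,interpolation=cv2.INTER_CUBIC))
"
```

```text
t 7.3 tcp [ 0.5641 -0.2851  0.2058] F [-0.84 -0.18  0.11] w 0.698 | delta [ 0.0512 -0.0005  0.1257] turn [0.0014 0.0012 0.0026]
```

View pics/w5.png

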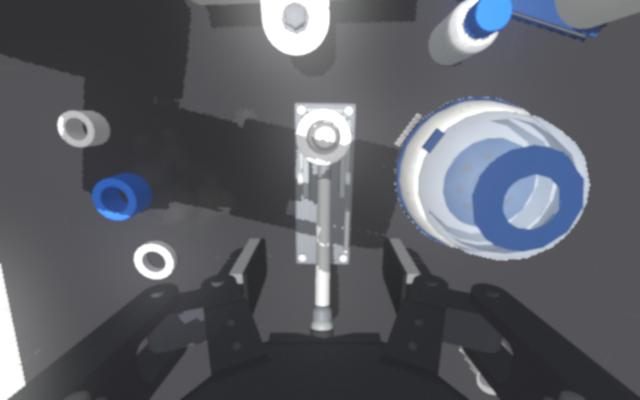

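View pics/s5c.png

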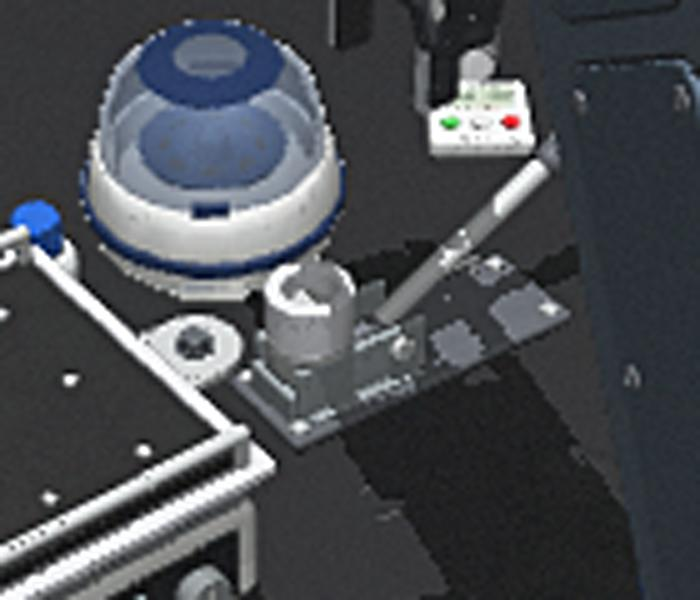

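The sleeve sits on the collar over the pin: wrist centre (324,135), pin inside the bore. The bolt head is at (295,16). Next, measure sleeve to bolt from this one picture.

```bash
python3 -c "
from h import *
d=dict(np.load('pics/wrist_last.npz'));w=grab.__name__
P=cloud(d)
cv2.imwrite('pics/w5c.png',np.hstack([cv2.resize(d['img'][100:170,285:365][...,::-1],(400,350),interpolation=cv2.INTER_CUBIC),cv2.resize(d['img'][0:70,255:335][...,::-1],(400,350),interpolation=cv2.INTER_CUBIC)]))
w=P[95:175,285:365].reshape(-1,3); q=w[(w[:,2]>.072)&(w[:,2]<.085)]; print('sl',len(q),np.median(q[:,2]),cv2.minEnclosingCircle(q[:,:2].astype(np.float32)))
print(np.round(P[5:26:4,283:310:4,2],3))
# jack base plate edge via minAreaRect in z<0.02 & bright
for n,u,v,z in [('sl',324,135,.078),('b',294.7,16,.099)]: print(n,plane(d,u,v,z))
for u,v in [(301.5,109.5),(348.5,109.5),(303,259),(344.5,258)]: print('rivet',plane(d,u,v,.009).round(4))
"
```

```text
sl 1576 0.07938399535633646 ((0.5828992128372192, -0.23775292932987213), 0.02305443212389946)
[[0.095 0.096 0.103 0.102 0.101 0.096 0.096]
 [0.095 0.101 0.103 0.102 0.103 0.101 0.094]
 [0.097 0.103 0.103 0.103 0.101 0.102 0.096]
 [0.095 0.102 0.101 0.103 0.103 0.103 0.098]
 [0.096 0.102 0.102 0.101 0.103 0.102 0.096]
 [0.096 0.095 0.102 0.102 0.101 0.095 0.096]]
sl [ 0.58427338 -0.23644097  0.078     ]
b [ 0.59785043 -0.15469491  0.099     ]
rivet [ 0.5713 -0.2084  0.009 ]
rivet [ 0.6156 -0.2274  0.009 ]
rivet [ 0.5026 -0.3636  0.009 ]
rivet [ 0.5482 -0.3818  0.009 ]
```

View pics/w5c.png

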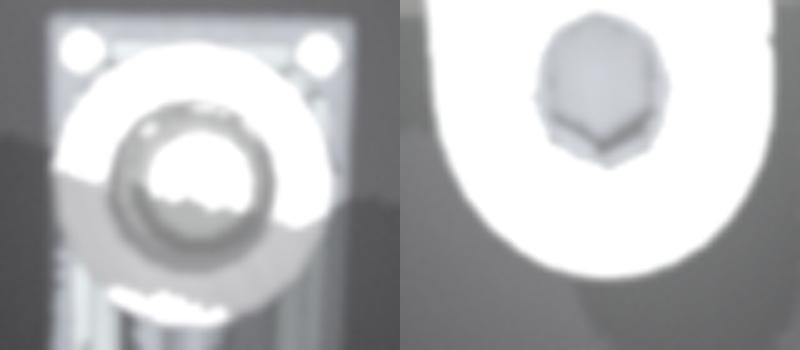

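Sleeve→bolt is (14, 83) mm in the world, and the top-view measurement agrees. Jack heading is about 66.3°. Now to the handle grip.

Call:
servo_tool(
  motion=[
    {"grip":-0.4,"linear":[-0.03,0,0],"turn":[0,0,0]},
    {"grip":-0.4,"linear":[-0.04,0,0],"turn":[0,0,0]},
    {"grip":-0.4,"linear":[-0.04,0,0],"turn":[0,0,0]},
    {"grip":-0.4,"linear":[-0.03,0,0],"turn":[0,0,0]},
    {"grip":-0.4,"linear":[0,0,0],"turn":[0,0,0]},
  ],
)

```text
time_s: 7.9
ee_pos: [0.5099, -0.4068, 0.1994]
tool_rot: [0.832, 0.554, 0.0, -0.006]
ft_force: [0.2, 0.9, -1.2]
width: 0.699
```

```bash
python3 -c "
from h import *
to(.5061,-.4151,.116,66.4); d=grab('wrist','w6.png')
"
```

```text
t 7.9 tcp [ 0.5099 -0.4068  0.1994] F [ 0.22  0.92 -1.23] w 0.699 | delta [-0.0097  0.0004  0.0833] turn [-0.0092 -0.0069  0.0162]
```

View pics/w6.png

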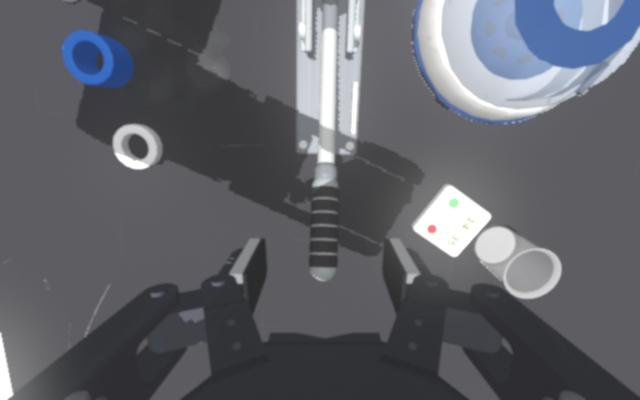

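Black handle grip is at (324,180–275), between the fingers. Lowering over its middle.

```bash
python3 -c "
from h import *
d=dict(np.load('pics/wrist_last.npz'));P=cloud(d)
print(P[225,324],P[190,325],P[262,323]); to(.5061,-.4151,.116,66.4)
"
```

```text
[ 0.50606866 -0.41193407  0.1211536 ] [ 0.51537495 -0.39126912  0.10872037] [ 0.4967095  -0.432814    0.13317082]
t 7.95 tcp [ 0.5104 -0.4046  0.1991] F [0.07 0.58 0.65] w 0.696 | delta [-0.0121  0.001   0.083 ] turn [-0.0106 -0.0089  0.0172]
```

Call:
servo_tool(
  motion=[
    {"grip":-0.4,"linear":[-0.01,0,0.02],"turn":[-0.009,-0.007,0.016]},
    {"grip":-0.4,"linear":[0,0,0.03],"turn":[0,0,0]},
    {"grip":-0.4,"linear":[0,0,0.025],"turn":[0,0,0]},
    {"grip":-0.4,"linear":[0,0,0],"turn":[0,0,0]},
  ],
)

```text
time_s: 8.35
ee_pos: [0.5093, -0.4056, 0.1206]
tool_rot: [0.835, 0.55, 0.002, -0.004]
ft_force: [-0.2, 0.6, -0.0]
width: 0.7
```

```bash
python3 -c "
from h import *
to(.5061,-.4151,.116,66.4)
"
```

```text
t 8.35 tcp [ 0.5093 -0.4056  0.1206] F [-0.24  0.56 -0.04] w 0.7 | delta [-0.01    0.0008  0.0045] turn [-0.0044 -0.0068  0.0056]
```

Call:
servo_tool(
  motion=[
    {"grip":-0.4,"linear":[-0.009,0.001,0.004],"turn":[-0.004,-0.007,0.005]},
    {"grip":-0.4,"linear":[0,0,0],"turn":[0,0,0]},
  ],
)

```text
time_s: 8.55
ee_pos: [0.5081, -0.4121, 0.1165]
tool_rot: [0.836, 0.549, -0.0, -0.001]
ft_force: [-0.6, 0.3, -0.5]
width: 0.697
```

```bash
python3 -c "
from h import *
to(.5061,-.4151,.116,66.4)
"
```

```text
t 8.55 tcp [ 0.5081 -0.4121  0.1165] F [-0.55  0.33 -0.47] w 0.697 | delta [-0.0035 -0.0006  0.0005] turn [-0.0012 -0.0003  0.0037]
```

Call:
servo_tool(
  motion=[
    {"grip":0.9,"linear":[0,0,0],"turn":[0,0,0]},
    {"grip":0.9,"linear":[0,0,0],"turn":[0,0,0]},
    {"grip":0.9,"linear":[0,0,0],"turn":[0,0,0]},
    {"grip":0.9,"linear":[0,0,0],"turn":[0,0,0]},
    {"grip":0.9,"linear":[0,0,0],"turn":[0,0,0]},
    {"grip":0.9,"linear":[0,0,0],"turn":[0,0,0]},
    {"grip":0.9,"linear":[0,0,0],"turn":[0,0,0]},
  ],
  squeeze=70,
)

```text
time_s: 9.25
ee_pos: [0.5093, -0.4125, 0.1197]
tool_rot: [0.836, 0.549, 0.0, 0.002]
ft_force: [-0.1, 0.3, -1.5]
width: 0.211
```

```bash
python3 -c "
from h import *
to(.5316,-.3356,.116,70)
d=grab('scene','s7.png'); cv2.imwrite('pics/s7c.png',cv2.resize(d['img'][130:250,260:420][...,::-1],None,fx=5,fy=5,interpolation=cv2.INTER_CUBIC)); grab('top','t7.png')
"
```

```text
t 9.25 tcp [ 0.5093 -0.4125  0.1197] F [-0.11  0.31 -1.52] w 0.211 | delta [ 0.0794 -0.01    0.0036] turn [ 0.0029  0.0014 -0.0587]
```

View pics/s7c.png

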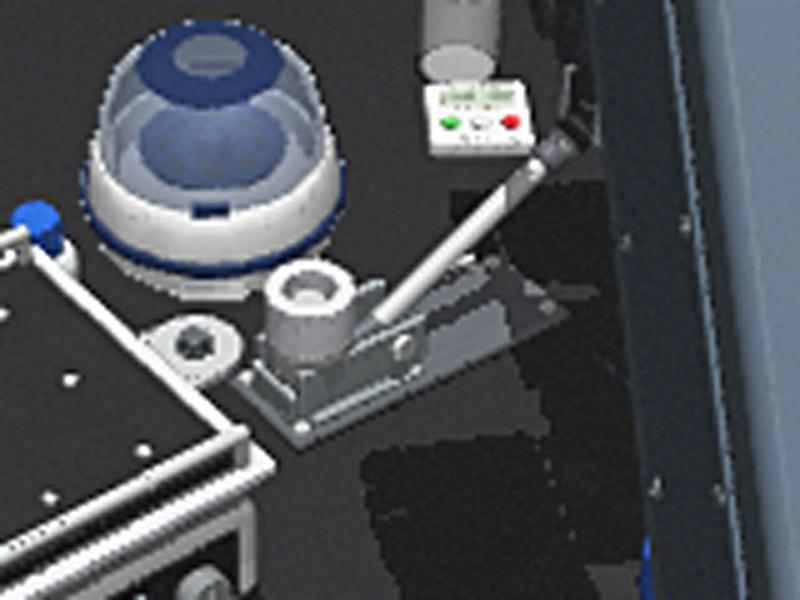

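View pics/t7.png

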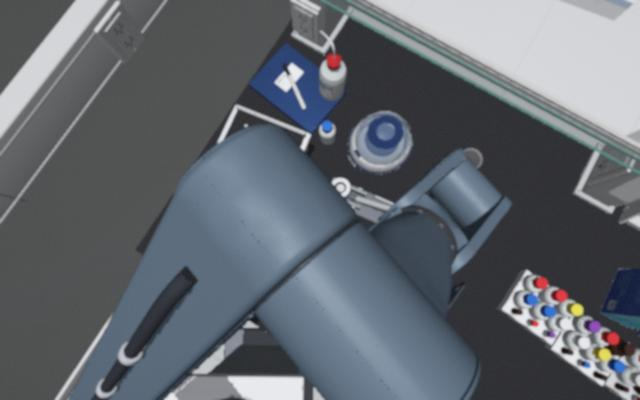

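Call:
servo_tool(
  motion=[
    {"grip":0.9,"linear":[0.005,-0.001,0.0],"turn":[0,0,-0.015]},
    {"grip":0.9,"linear":[0.006,-0.001,0.0],"turn":[0,0,-0.015]},
    {"grip":0.9,"linear":[0.006,0,0],"turn":[0,0,-0.015]},
    {"grip":0.9,"linear":[0.006,0,0],"turn":[0,0,-0.015]},
    {"grip":0.9,"linear":[0,0,0],"turn":[0,0,0]},
  ],
)

```text
time_s: 9.85
ee_pos: [0.5185, -0.3938, 0.1216]
tool_rot: [0.818, 0.575, -0.0, 0.008]
ft_force: [0.0, -1.1, -2.3]
width: 0.212
```

```bash
cat >> h.py <<'E'
def look(tag):
    d=grab('scene',tag+'.png'); cv2.imwrite(f'pics/{tag}c.png',cv2.resize(d['img'][130:250,260:420][...,::-1],None,fx=5,fy=5,interpolation=cv2.INTER_CUBIC))
def rel(su,sv,bu=None,bv=None):  # crop px
    d=dict(np.load('pics/scene_last.npz')); c=lambda u,v:(u/5+260-.4,v/5+130-.4)
    s=plane(d,*c(su,sv),.078)[:2]; b=plane(d,*c(bu,bv),.101)[:2]; print('sleeve',s.round(4),'bolt',b.round(4),'d',(b-s).round(4))
E
python3 -c "
from h import *
rel(309,287,195,340)
to(.5316,-.3356,.116,70); look('s8')
"
```

```text
sleeve [ 0.5808 -0.2368] bolt [ 0.5931 -0.1506] d [0.0122 0.0861]
t 9.85 tcp [ 0.5185 -0.3938  0.1216] F [ 0.03 -1.11 -2.3 ] w 0.212 | delta [ 0.0593 -0.0075  0.0049] turn [0.0128 0.009  0.0033]
```

View pics/s8c.png

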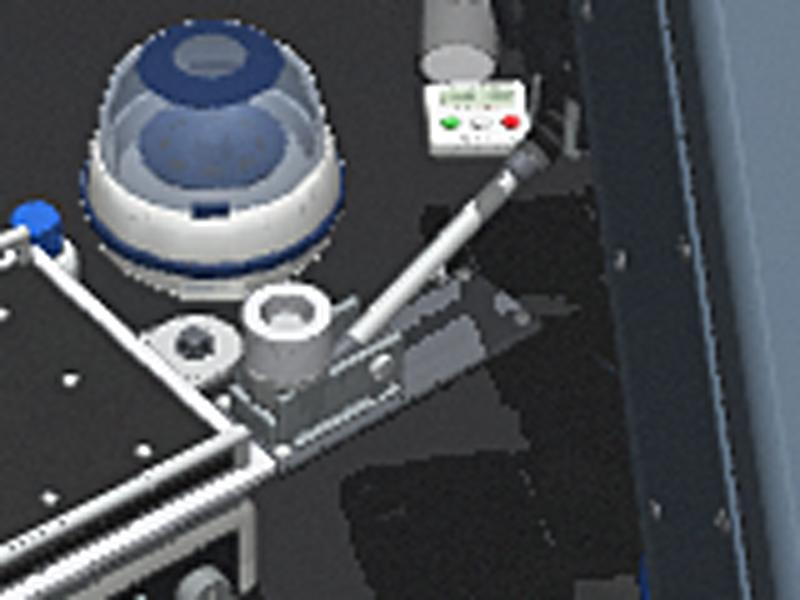

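```bash
python3 -c "
from h import *
rel(288,310,195,340)
"
```

```text
sleeve [ 0.5806 -0.2159] bolt [ 0.5931 -0.1506] d [0.0125 0.0652]
```

Call:
servo_tool(
  motion=[
    {"grip":0.9,"linear":[0.007,0,0.004],"turn":[0.012,0.008,-0.01]},
    {"grip":0.9,"linear":[0.007,0,0.0],"turn":[0,0,-0.01]},
    {"grip":0.9,"linear":[0.007,0,0],"turn":[0,0,-0.01]},
    {"grip":0.9,"linear":[0.007,0,0],"turn":[0,0,-0.01]},
    {"grip":0.9,"linear":[0.006,0,0],"turn":[0,0,0]},
    {"grip":0.9,"linear":[0,0,0],"turn":[0,0,0]},
  ],
)

```text
time_s: 10.5
ee_pos: [0.5307, -0.3656, 0.1203]
tool_rot: [0.805, 0.593, -0.003, 0.006]
ft_force: [1.2, -1.6, -2.2]
width: 0.209
```

```bash
python3 -c "
from h import *
to(.5316,-.3356,.116,72.3); look('s9')
"
```

```text
t 10.5 tcp [ 0.5307 -0.3656  0.1203] F [ 1.19 -1.65 -2.24] w 0.209 | delta [ 0.029  -0.0081  0.0039] turn [0.0062 0.0108 0.0074]
```

View pics/s9c.png

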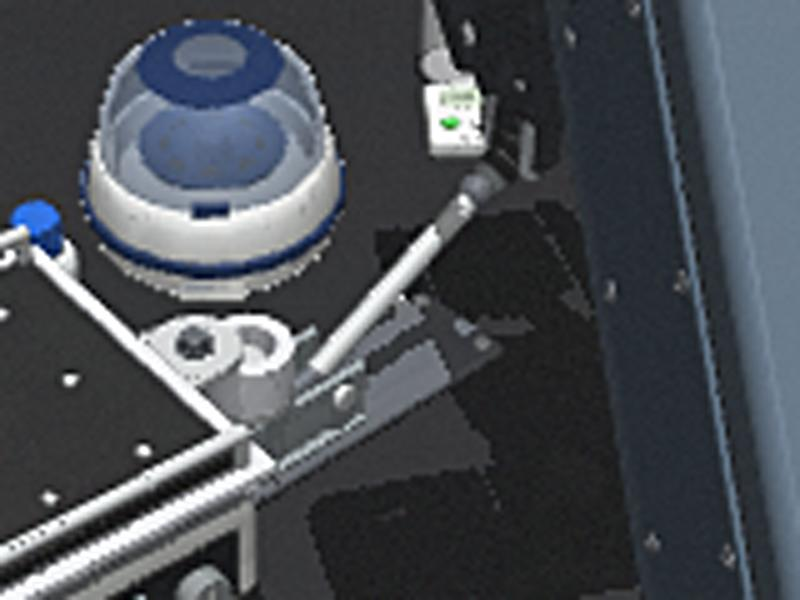

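```bash
python3 -c "
from h import *
rel(251,342,195,340)
to(.5316,-.3356,.116,72.3)
"
```

```text
sleeve [ 0.5837 -0.1856] bolt [ 0.5931 -0.1506] d [0.0094 0.035 ]
t 10.55 tcp [ 0.5306 -0.3656  0.1201] F [ 0.21 -1.52 -1.93] w 0.207 | delta [ 0.029  -0.008   0.0038] turn [0.0061 0.0104 0.0071]
```

Call:
servo_tool(
  motion=[
    {"grip":0.9,"linear":[0.006,0,0.003],"turn":[0.006,0.01,0.005]},
    {"grip":0.9,"linear":[0.006,0,0.001],"turn":[0,0,0]},
    {"grip":0.9,"linear":[0.006,0,0],"turn":[0,0,0]},
    {"grip":0.9,"linear":[0.005,0,0],"turn":[0,0,0]},
    {"grip":0.9,"linear":[0,0,0],"turn":[0,0,0]},
  ],
)

```text
time_s: 11.05
ee_pos: [0.5372, -0.3504, 0.1201]
tool_rot: [0.805, 0.593, -0.004, 0.006]
ft_force: [-0.2, -2.2, -0.8]
width: 0.205
```

```bash
python3 -c "
from h import *
to(.5316,-.3356,.116,72.3); look('s10')
"
```

```text
t 11.05 tcp [ 0.5372 -0.3504  0.1201] F [-0.16 -2.16 -0.79] w 0.205 | delta [ 0.0125 -0.0097  0.0038] turn [0.0042 0.0136 0.0072]
```

View pics/s10c.png

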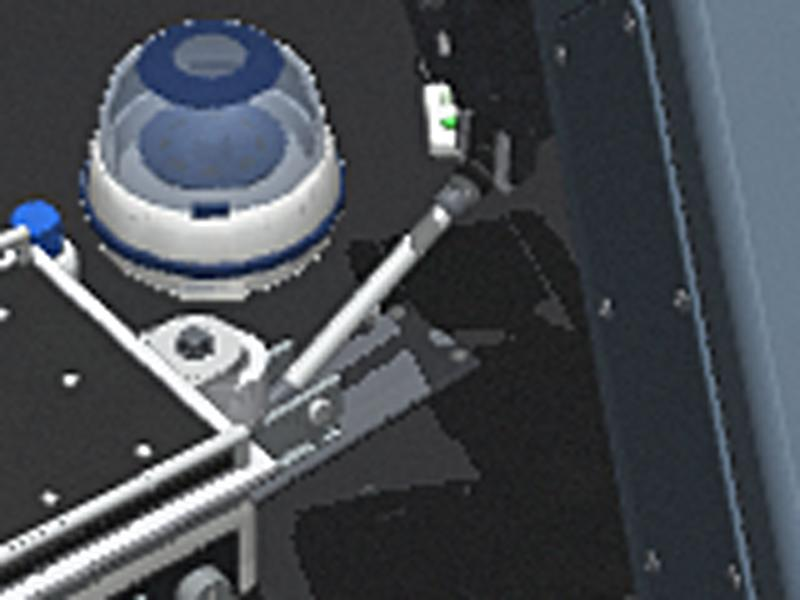

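```bash
python3 -c "
from h import *
rel(226,361,195,340);rel(226,360,195,340)
"
```

```text
sleeve [ 0.5867 -0.1673] bolt [ 0.5931 -0.1506] d [0.0064 0.0167]
sleeve [ 0.5871 -0.1679] bolt [ 0.5931 -0.1506] d [0.006  0.0173]
```

Call:
servo_tool(
  motion=[
    {"grip":0.9,"linear":[0.005,0,0.002],"turn":[0.004,0.013,0.012]},
    {"grip":0.9,"linear":[0.005,0,0.002],"turn":[0,0,0.01]},
    {"grip":0.9,"linear":[0.005,0,0],"turn":[0,0,0.01]},
    {"grip":0.9,"linear":[0,0,0],"turn":[0,0,0]},
  ],
)

```text
time_s: 11.5
ee_pos: [0.5402, -0.3422, 0.1197]
tool_rot: [0.813, 0.583, -0.005, 0.004]
ft_force: [0.2, -0.1, -1.2]
width: 0.207
```

```bash
python3 -c "
from h import *
to(.5423,-.3345,.116,71.7); look('s11'); grab('wrist','w11.png')
"
```

```text
t 11.5 tcp [ 0.5402 -0.3422  0.1197] F [ 0.19 -0.11 -1.24] w 0.207 | delta [ 0.008  -0.0005  0.0036] turn [ 0.0007  0.0124 -0.0072]
```

View pics/s11c.png

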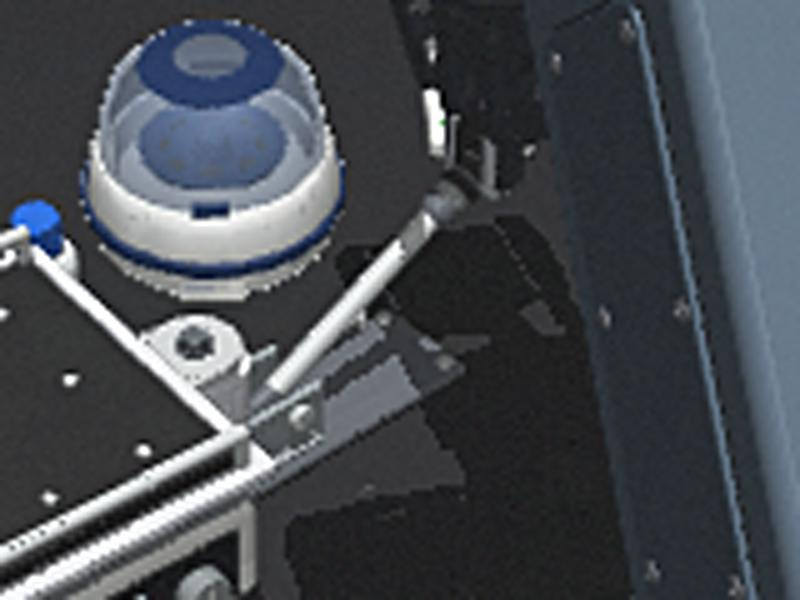

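View pics/w11.png

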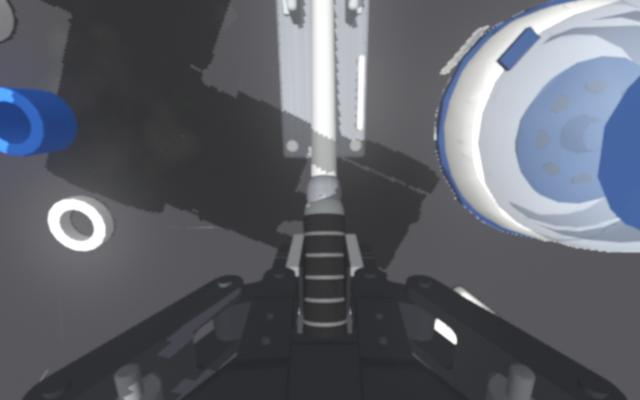

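```bash
python3 -c "
from h import *
d=dict(np.load('pics/wrist_last.npz'))
cv2.imwrite('pics/w11c.png',cv2.resize(d['img'][0:180,265:385][...,::-1],(400,600),interpolation=cv2.INTER_CUBIC))
"
```

```text
(no output)
```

View pics/w11c.png

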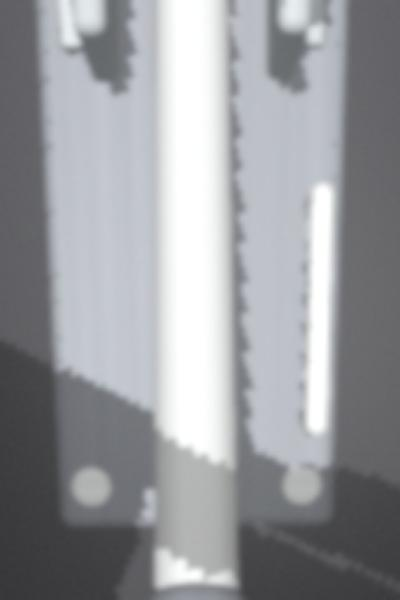

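```bash
python3 -c "
from h import *
d=dict(np.load('pics/wrist_last.npz'))
p=lambda u,v,z:plane(d,u-.3,v-.3,z)[:2]
r1,r2=p(292.3,146.1,.009),p(355.6,145.8,.009); m=(r1+r2)/2
L=p(277,15,.008)-p(283.3,154.5,.008); Rr=p(369.1,15,.008)-p(364.6,154.5,.008)
f=lambda v:np.degrees(np.arctan2(v[1],v[0]))
w=r2-r1; print('rivet mid',m,np.linalg.norm(w),'dirs',f(L),f(Rr),f(np.array([-w[1],w[0]])))
for a in (f(L),f(Rr),(f(L)+f(Rr))/2, f(np.array([-w[1],w[0]]))):
  ram=m+.1475*np.array([np.cos(np.radians(a)),np.sin(np.radians(a))]); print(ram,'bolt-ram',np.array([.598,-.1545])-ram)
"
```

```text
rivet mid [ 0.55364591 -0.29954387] 0.04868093235577926 dirs 71.5555936816329 71.65955256195268 71.532754709845
[ 0.6003126  -0.15962078] bolt-ram [-0.0023126   0.00512078]
[ 0.60005864 -0.15953634] bolt-ram [-0.00205864  0.00503634]
[ 0.60018564 -0.15957851] bolt-ram [-0.00218564  0.00507851]
[ 0.60036837 -0.1596394 ] bolt-ram [-0.00236837  0.0051394 ]
```

```bash
python3 -c "
from h import *
d=dict(np.load('pics/wrist_last.npz')); 
rel(206,368,195,340)
# cam in tool, at w11 (time 11.5 + .05 scene cam); use obs
o=bot.get_obs(); M=R.from_quat(o['tool_rot']).as_matrix(); print(o['ee_pos'],o['time_s'])
ct=M.T@(d['xyz']-o['ee_pos']); cR=M.T@Rm(d); print('cam in tool',ct)
def T(p,yaw,rv):
    a=np.radians(yaw);c,s=np.cos(a),np.sin(a); G=np.array([[c,s,0],[s,-c,0],[0,0,-1.]])
    return np.array(p),G@R.from_rotvec(rv).as_matrix().T
# w4: turn to go = rv => M*rv=G -> M=G*rv^-1
for nm,p,yaw,rv,u,v,z in [('w4bolt',(.5824,-.2367,.1211),66.6,(-.0025,.0002,.0025),286,84,.101),('w5bolt',(.5641,-.2851,.2058),66.6,(.0014,.0012,.0026),294.3,14.1,.101),('w5sl',(.5641,-.2851,.2058),66.6,(.0014,.0012,.0026),323.3,136.5,.078)]:
    p,Mw=T(p,yaw,rv); dd=dict(d); dd['xyz']=p+Mw@ct; dd['rotation']=Mw@cR; print(nm,plane(dd,u,v,z))
i=cv2.imread('pics/w4.png'); cv2.imwrite('pics/w4c.png',cv2.resize(i[40:150,220:350],None,fx=5,fy=5,interpolation=cv2.INTER_CUBIC))
"
```

```text
sleeve [ 0.5922 -0.158 ] bolt [ 0.5931 -0.1506] d [0.0008 0.0073]
[ 0.54022416 -0.34222787  0.11951771] 11.6
cam in tool [ 0.07045178 -0.00066558 -0.11925888]
w4bolt [ 0.5988739  -0.15381414  0.101     ]
w5bolt [ 0.59808596 -0.15408641  0.101     ]
w5sl [ 0.58333407 -0.23731185  0.078     ]
```

View pics/w4c.png

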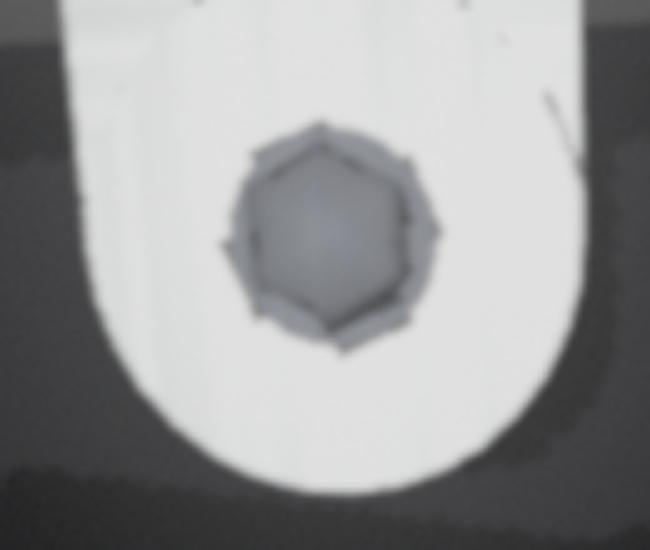

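Estimates of what remains, bolt minus ram: wrist (-2, 5) mm, scene (2, 4) mm, tool-based (0, 6) mm. I'll push about 6.5 mm more forward.

Call:
servo_tool(
  motion=[
    {"grip":0.9,"linear":[0.005,0,0.002],"turn":[0,0.012,0]},
    {"grip":0.9,"linear":[0.005,0,0],"turn":[0,0,0]},
    {"grip":0.9,"linear":[0,0,0],"turn":[0,0,0]},
  ],
)

```text
time_s: 11.9
ee_pos: [0.5433, -0.3372, 0.1196]
tool_rot: [0.812, 0.584, -0.002, 0.004]
ft_force: [0.9, 2.1, -0.1]
width: 0.207
```

```bash
python3 -c "
from h import *
to(.5423,-.3355,.116,71.7)
"
```

```text
t 11.9 tcp [ 0.5433 -0.3372  0.1196] F [ 0.9   2.13 -0.12] w 0.207 | delta [ 0.0013 -0.0015  0.0036] turn [ 0.0039  0.008  -0.0043]
```

```bash
python3 -c "
from h import *
look('s12'); d=grab('wrist','w12.png')
cv2.imwrite('pics/w12c.png',np.hstack([cv2.resize(d['img'][0:180,265:385][...,::-1],(400,600),interpolation=cv2.INTER_CUBIC),cv2.resize(cv2.imread('pics/s12c.png')[200:500,100:300],(400,600))]))
"
```

```text
(no output)
```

View pics/w12c.png

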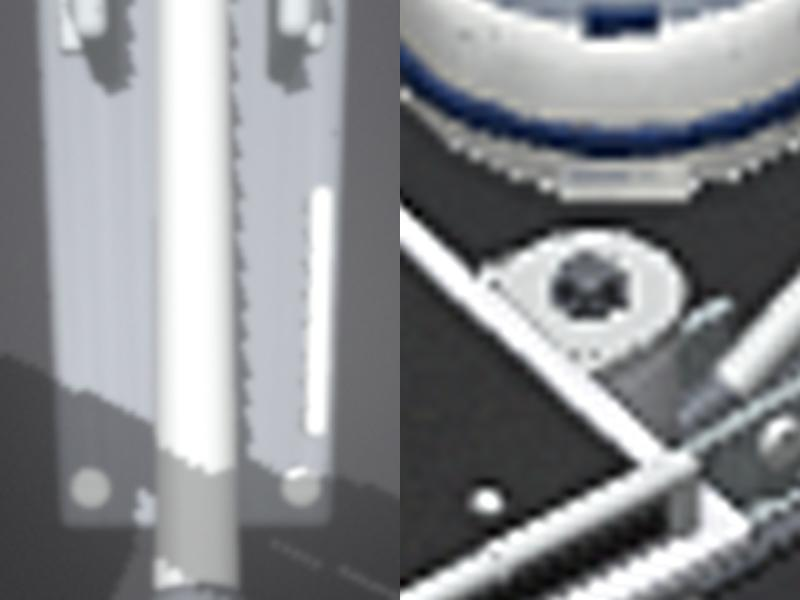

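```bash
python3 -c "
from h import *
d=dict(np.load('pics/wrist_last.npz')); o=bot.get_obs()
p=lambda u,v,z:plane(d,u*.3+265-.3,v*.3-.3,z)[:2]
r1,r2=p(90,488,.009),p(301,487,.009); m=(r1+r2)/2; w=r2-r1
L=p(39,50,.008)-p(61,515,.008); Rr=p(346,50,.008)-p(331,515,.008)
f=lambda v:np.degrees(np.arctan2(v[1],v[0]))
a=np.mean([f(L),f(Rr),f(np.array([-w[1],w[0]]))]); ram=m+.1475*np.array([np.cos(np.radians(a)),np.sin(np.radians(a))])
print(f(L),f(Rr),f(np.array([-w[1],w[0]])),ram,'remain',np.array([.598,-.155])-ram)
s=dict(np.load('pics/scene_last.npz')); b=plane(s,195/5+259.6,340/5+129.6,.101); fk,cx,cy=K(s)
q=Rm(s).T@(np.array([b[0],b[1],.078])-s['xyz']); print('expected sleeve px in crop',(q[0]/q[2]*fk+cx-259.6)*5,(q[1]/q[2]*fk+cy-129.6)*5)
to(.5423,-.3355,.116,71.7)
"
```

```text
71.88487289026047 71.78128956474603 71.68325915343051 [ 0.60294789 -0.15419178] remain [-0.00494789 -0.00080822]
expected sleeve px in crop 196.3557283921145 376.03394852208083
t 12.0 tcp [ 0.5433 -0.3372  0.1195] F [-0.87 -1.07  3.13] w 0.211 | delta [ 0.0013 -0.0015  0.0035] turn [ 0.0038  0.0081 -0.0042]
```

```bash
python3 -c "
from h import *
rel(195,371,195,340);rel(196,374,195,340)
i=cv2.imread('pics/s12.png'); cv2.imwrite('pics/s12d.png',cv2.resize(i[185:245,285:345],(600,600),interpolation=cv2.INTER_CUBIC))
d=dict(np.load('pics/scene_last.npz')); P=cloud(d)
w=P[200:215,300:310]; print(np.round(w[::2,::2].reshape(-1,3),4)[:40])
"
```

```text
sleeve [ 0.5956 -0.1534] bolt [ 0.5931 -0.1506] d [-0.0025  0.0028]
sleeve [ 0.594  -0.1518] bolt [ 0.5931 -0.1506] d [-0.0009  0.0012]
[[ 0.5912 -0.1534  0.0922]
 [ 0.5866 -0.1551  0.093 ]
 [ 0.5825 -0.1576  0.093 ]
 [ 0.5779 -0.1593  0.0937]
 [ 0.5758 -0.1649  0.0905]
 [ 0.5871 -0.1471  0.0924]
 [ 0.583  -0.1495  0.0924]
 [ 0.579  -0.1522  0.0922]
 [ 0.5758 -0.1559  0.0909]
 [ 0.6018 -0.2054  0.0418]
 [ 0.5834 -0.1412  0.0922]
 [ 0.5801 -0.1449  0.0909]
 [ 0.5758 -0.147   0.0912]
 [ 0.5743 -0.1534  0.0871]
 [ 0.6009 -0.2037  0.0367]
 [ 0.5804 -0.1366  0.0908]
 [ 0.5767 -0.1394  0.0903]
 [ 0.5819 -0.156   0.0752]
 [ 0.5775 -0.1581  0.0755]
 [ 0.5993 -0.201   0.0326]
 [ 0.5853 -0.1434  0.0768]
 [ 0.5812 -0.146   0.0767]
 [ 0.5747 -0.1449  0.0806]
 [ 0.5764 -0.1562  0.071 ]
 [ 0.6021 -0.2053  0.0211]
 [ 0.563  -0.1101  0.1067]
 [ 0.5802 -0.1442  0.0721]
 [ 0.579  -0.1511  0.0672]
 [ 0.5758 -0.155   0.0657]
 [ 0.5903 -0.1866  0.0343]
 [ 0.5597 -0.1049  0.1062]
 [ 0.5569 -0.109   0.1042]
 [ 0.578  -0.1493  0.0625]
 [ 0.5766 -0.1561  0.0579]
 [ 0.5878 -0.1826  0.0317]
 [ 0.5542 -0.0965  0.1092]
 [ 0.5521 -0.1015  0.1062]
 [ 0.5484 -0.1042  0.1058]
 [ 0.5768 -0.1561  0.0511]
 [ 0.5788 -0.1683  0.0405]]
```

View pics/s12d.png

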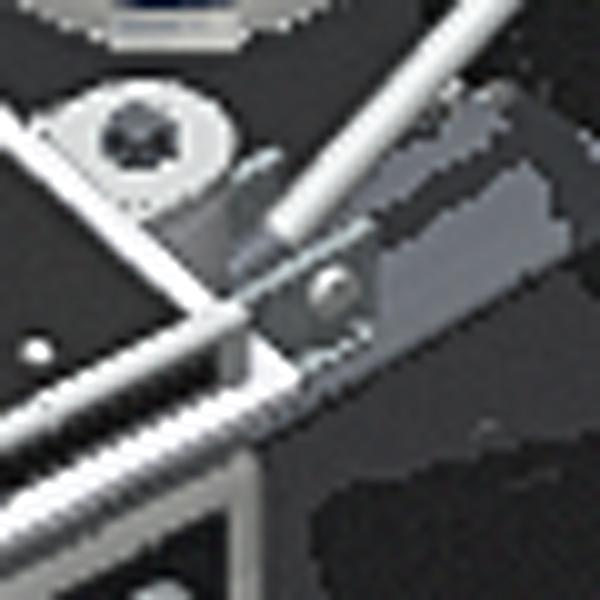

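```bash
python3 -c "
from h import *
from scipy.optimize import least_squares
d=dict(np.load('pics/scene_last.npz')); P=cloud(d)[195:225,294:316].reshape(-1,3)
def fit(q,c0):
    for _ in range(5):
        r=least_squares(lambda c:np.hypot(q[:,0]-c[0],q[:,1]-c[1])-.023,c0,loss='soft_l1',f_scale=.001); c0=r.x
        k=abs(r.fun)<1; e=np.hypot(q[:,0]-c0[0],q[:,1]-c0[1])-.023; q=q[abs(e)<max(.002,2*np.median(abs(e)))]
    return c0,len(q),np.std(e)
c=np.array([.595,-.153])
q=P[(P[:,2]>.05)&(P[:,2]<.082)&(np.hypot(P[:,0]-c[0],P[:,1]-c[1])<.03)]
print('sleeve',fit(q,c))
P=cloud(d)[188:215,288:316].reshape(-1,3)
q=P[(P[:,2]>.097)&(P[:,2]<.11)&(np.hypot(P[:,0]-.5931,P[:,1]+.1506)<.015)]; print('bolt',len(q),np.median(q,0), cv2.minEnclosingCircle(q[:,:2].astype(np.float32)))
# before: seated sleeve at s5/s7? wrist jack check
"
```

```text
sleeve (array([ 0.60006119, -0.1569743 ]), 38, np.float64(0.0007077037955292311))
bolt 22 [ 0.59578901 -0.15334675  0.09987122] ((0.5946976542472839, -0.15351517498493195), 0.007652387488633394)
```

Estimates agree within about 4 mm that the sleeve is about 3 mm too far toward +x. I'll nudge the yaw slightly to the left.

Call:
servo_tool(
  motion=[
    {"grip":0.9,"linear":[0.001,0,0.002],"turn":[0.004,0.008,-0.015]},
    {"grip":0.9,"linear":[0.001,0,0.001],"turn":[0,0,-0.01]},
    {"grip":0.9,"linear":[0,0,0],"turn":[0,0,0]},
    {"grip":0.9,"linear":[0,0,0],"turn":[0,0,0]},
  ],
)

```text
time_s: 12.4
ee_pos: [0.545, -0.3378, 0.1181]
tool_rot: [0.805, 0.593, 0.0, 0.002]
ft_force: [-2.0, -1.5, 3.5]
width: 0.204
```

```bash
python3 -c "
from h import *
look('s13'); d=grab('wrist','w13.png')
cv2.imwrite('pics/w13c.png',np.hstack([cv2.resize(d['img'][0:180,265:385][...,::-1],(400,600),interpolation=cv2.INTER_CUBIC),cv2.resize(cv2.imread('pics/s13c.png')[200:500,100:300],(400,600))]))
to(.5423,-.3355,.116,71.7)
"
```

```text
t 12.5 tcp [ 0.545  -0.3378  0.1181] F [-1.65 -1.53  4.81] w 0.207 | delta [ 0.0014 -0.0033  0.0021] turn [0.0041 0.0026 0.0187]
```

View pics/w13c.png

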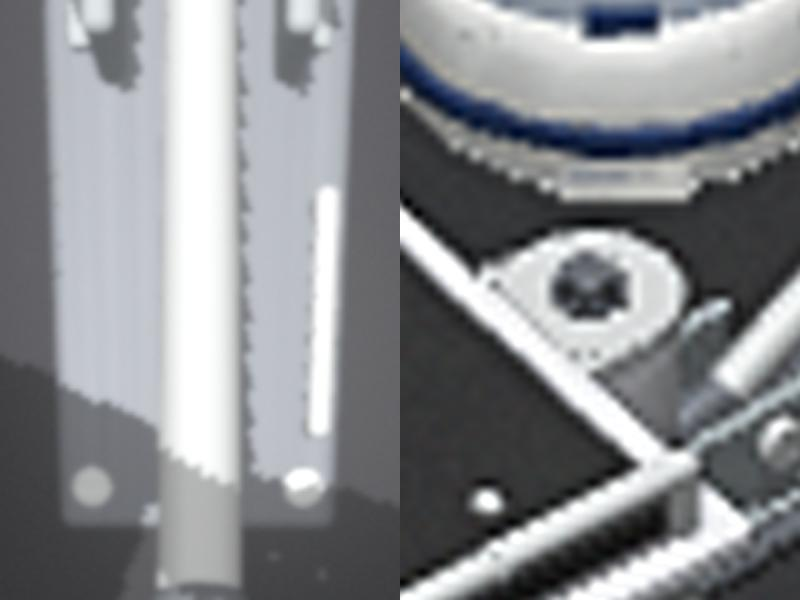

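```bash
python3 -c "
from h import *
d=dict(np.load('pics/wrist_last.npz')); o=bot.get_obs()
p=lambda u,v,z:plane(d,u*.3+265-.3,v*.3-.3,z)[:2]
r1,r2=p(92,486.5,.009),p(303,487,.009); m=(r1+r2)/2; w=r2-r1
L=p(46,50,.008)-p(63,515,.008); Rr=p(353,50,.008)-p(333,515,.008)
f=lambda v:np.degrees(np.arctan2(v[1],v[0]))
a=np.mean([f(L),f(Rr),f(np.array([-w[1],w[0]]))]); ram=m+.1475*np.array([np.cos(np.radians(a)),np.sin(np.radians(a))])
print(f(L),f(Rr),f(np.array([-w[1],w[0]])),m,ram,'remain',np.array([.598,-.155])-ram)
"
```

```text
72.6610890973297 72.47111480116017 72.59692310215483 [ 0.55820693 -0.29390061] [ 0.60237348 -0.15316837] remain [-0.00437348 -0.00183163]
```

Jack yaw is now 72.6°, aligned with the tool. All estimates put the sleeve within about 6 mm of the bolt axis (limit 9), slightly forward, which suits the lift shift. Now I'll press along the handle's arc, a little at a time.

Call:
servo_tool(
  motion=[
    {"grip":0.9,"linear":[-0.0025,0,0.005],"turn":[0.004,0.003,0]},
    {"grip":0.9,"linear":[-0.0025,0,0.006],"turn":[0,0,0]},
    {"grip":0.9,"linear":[-0.0025,0,0.006],"turn":[0,0,0]},
    {"grip":0.9,"linear":[0,0,0],"turn":[0,0,0]},
  ],
)

```text
time_s: 12.9
ee_pos: [0.5428, -0.3456, 0.1023]
tool_rot: [0.805, 0.593, 0.0, 0.0]
ft_force: [-1.8, -0.8, 5.2]
width: 0.205
```

```bash
cat >> h.py <<'E'
def arc():
    o=bot.get_obs(); p=o['ee_pos']; a=np.radians(72.6); e=np.array([np.cos(a),np.sin(a)]); y=np.array([np.sin(a),-np.cos(a)])
    dv=p[:2]-np.array([.545,-.3378]); s=dv@e; sp=np.sin(np.radians(28))-(.1195-p[2])/.170; ph=np.arcsin(np.clip(sp,-1,1))
    print('phi',round(np.degrees(ph),2),'s',round(s,4),'ideal s',round(-.17*(np.cos(ph)-np.cos(np.radians(28))),4),'lat',round(dv@y,4)); to(.545,-.3378,.0456,72.6)
E
python3 -c "
from h import *
arc()"
```

```text
phi 21.63 s -0.0081 ideal s -0.0079 lat 0.0002
t 12.9 tcp [ 0.5428 -0.3456  0.1023] F [-1.76 -0.77  5.18] w 0.205 | delta [ 0.0081 -0.0003  0.0567] turn [ 0.0008 -0.0003  0.0034]
```

Call:
servo_tool(
  motion=[
    {"grip":0.9,"linear":[-0.002,0,0.006],"turn":[0,0,0.002]},
    {"grip":0.9,"linear":[-0.0018,0,0.005],"turn":[0,0,0]},
    {"grip":0.9,"linear":[0,0,0],"turn":[0,0,0]},
  ],
)

```text
time_s: 13.2
ee_pos: [0.5417, -0.3502, 0.0923]
tool_rot: [0.805, 0.593, -0.0, 0.001]
ft_force: [-3.1, -2.0, 5.0]
width: 0.21
```

```bash
python3 -c "
from h import *
arc(); look('s14'); d=grab('wrist','w14.png')
cv2.imwrite('pics/w14c.png',np.hstack([cv2.resize(d['img'][0:180,265:385][...,::-1],(400,600),interpolation=cv2.INTER_CUBIC),cv2.resize(cv2.imread('pics/s14c.png')[200:500,100:300],(400,600))]))"
```

```text
phi 18.03 s -0.0128 ideal s -0.0116 lat 0.0006
t 13.2 tcp [ 0.5417 -0.3502  0.0923] F [-3.13 -1.99  4.99] w 0.21 | delta [ 0.0129 -0.0006  0.0467] turn [0.0017 0.0016 0.0035]
```

View pics/w14c.png

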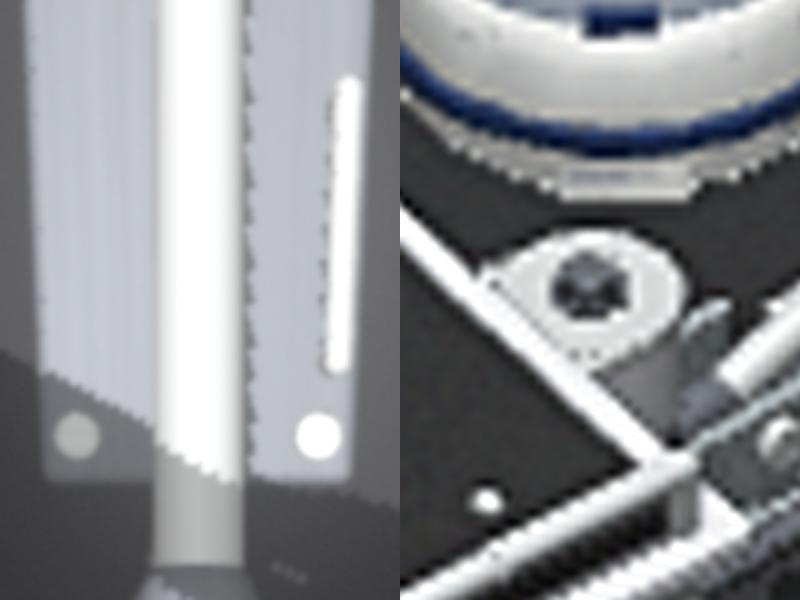

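Call:
servo_tool(
  motion=[
    {"grip":0.9,"linear":[-0.0005,0,0.006],"turn":[0.002,0.002,0.003]},
    {"grip":0.9,"linear":[-0.001,0,0.006],"turn":[0,0,0]},
    {"grip":0.9,"linear":[-0.001,0,0.006],"turn":[0,0,0]},
    {"grip":0.9,"linear":[-0.001,0,0.005],"turn":[0,0,0]},
    {"grip":0.9,"linear":[0,0,0],"turn":[0,0,0]},
  ],
  squeeze=90,
)

```text
time_s: 13.8
ee_pos: [0.5405, -0.3567, 0.0776]
tool_rot: [0.804, 0.595, -0.002, 0.003]
ft_force: [0.2, 5.0, 10.2]
width: 0.202
```

```bash
python3 -c "
from h import *
arc()"
```

```text
phi 12.9 s -0.0194 ideal s -0.0156 lat 0.0013
t 13.8 tcp [ 0.5405 -0.3567  0.0776] F [ 0.22  5.04 10.2 ] w 0.202 | delta [ 0.0196 -0.0013  0.0319] turn [0.002  0.0073 0.0068]
```

Call:
servo_tool(
  motion=[
    {"grip":0.9,"linear":[0.003,0,0.003],"turn":[0.002,0.007,0.006]},
    {"grip":0.9,"linear":[0.001,0,0.006],"turn":[0,0,0]},
    {"grip":0.9,"linear":[0,0,0.004],"turn":[0,0,0]},
    {"grip":0.9,"linear":[0,0,0],"turn":[0,0,0]},
  ],
)

```text
time_s: 14.2
ee_pos: [0.5411, -0.3586, 0.0734]
tool_rot: [0.805, 0.593, -0.004, 0.005]
ft_force: [-1.6, 2.1, 12.2]
width: 0.201
```

```bash
python3 -c "
from h import *
arc(); look('s15'); d=grab('wrist','w15.png')
cv2.imwrite('pics/w15c.png',np.hstack([cv2.resize(d['img'][0:180,265:385][...,::-1],(400,600),interpolation=cv2.INTER_CUBIC),cv2.resize(cv2.imread('pics/s15c.png')[200:500,100:300],(400,600))]))"
```

```text
phi 11.44 s -0.0211 ideal s -0.0165 lat 0.0025
t 14.2 tcp [ 0.5411 -0.3586  0.0734] F [-1.55  2.06 12.17] w 0.201 | delta [ 0.0214 -0.0025  0.0275] turn [0.0039 0.0121 0.0025]
```

View pics/w15c.png

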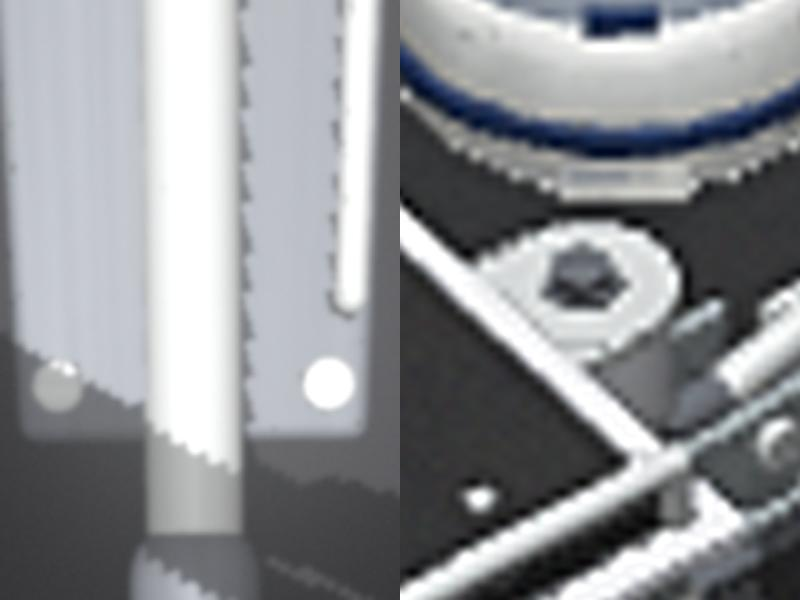

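Call:
servo_tool(
  motion=[
    {"grip":0.9,"linear":[0.003,-0.001,0.01],"turn":[0.004,0.012,0.003]},
    {"grip":0.9,"linear":[0.002,-0.001,0.01],"turn":[0,0.004,0]},
    {"grip":0.9,"linear":[0.001,0,0.01],"turn":[0,0.004,0]},
    {"grip":0.9,"linear":[0,0,0.005],"turn":[0,0,0]},
  ],
)

```text
time_s: 14.7
ee_pos: [0.5417, -0.3655, 0.0504]
tool_rot: [0.807, 0.591, -0.001, 0.009]
ft_force: [-1.7, 4.1, 15.3]
width: 0.201
```

```bash
python3 -c "
from h import *
arc()"
```

```text
phi 3.62 s -0.0274 ideal s -0.0196 lat 0.0051
t 14.7 tcp [ 0.5417 -0.3655  0.0504] F [-1.66  4.08 15.34] w 0.201 | delta [ 0.0274 -0.0052  0.0044] turn [ 0.0129  0.0125 -0.0028]
```

```bash
python3 -c "
from h import *
look('s16'); d=grab('wrist','w16.png')
cv2.imwrite('pics/w16c.png',np.hstack([cv2.resize(d['img'][0:180,265:385][...,::-1],(400,600),interpolation=cv2.INTER_CUBIC),cv2.resize(cv2.imread('pics/s16c.png')[200:500,100:300],(400,600))]));arc()"
```

```text
phi 3.65 s -0.0273 ideal s -0.0196 lat 0.0051
t 14.8 tcp [ 0.5417 -0.3654  0.0505] F [-4.48 -2.61 16.26] w 0.205 | delta [ 0.0273 -0.0052  0.0045] turn [ 0.0128  0.013  -0.0022]
```

View pics/w16c.png

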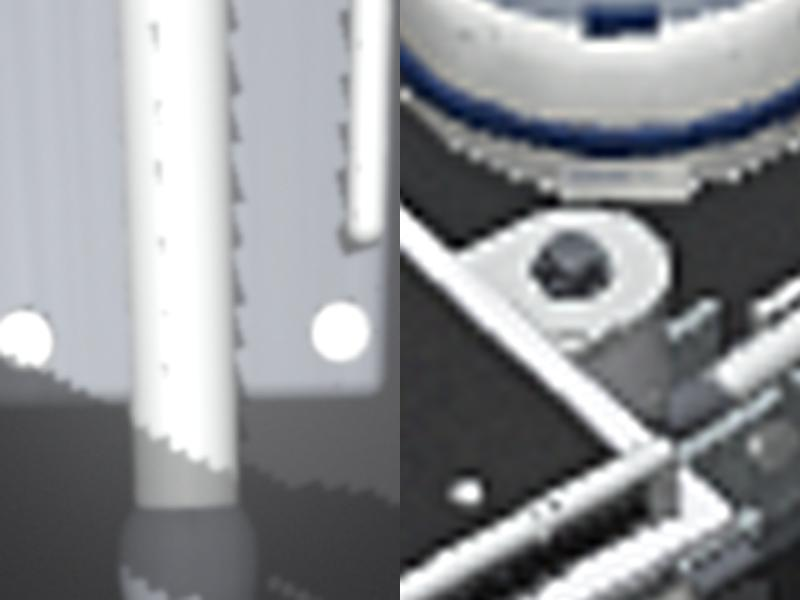

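View pics/s16c.png

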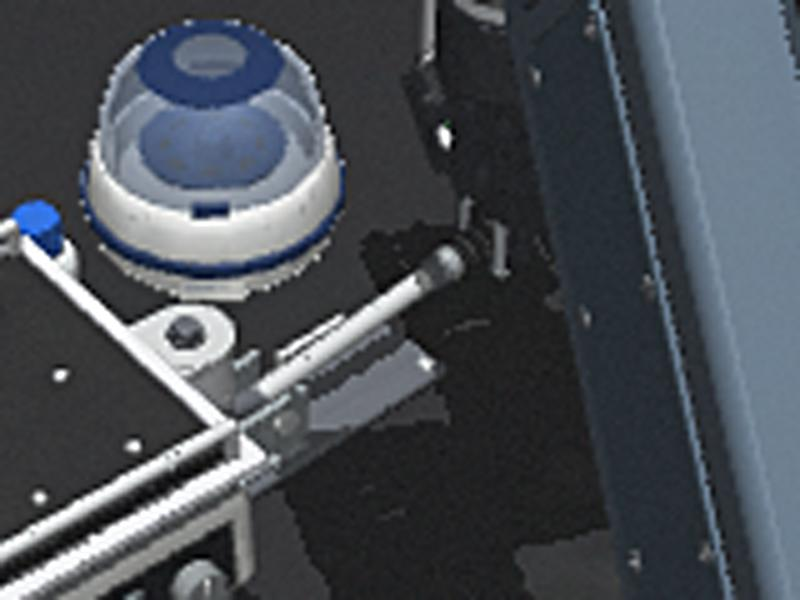

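Lug side is up and sleeve and lug edges still line up: lug at (187,331), sleeve right edge 234 vs lug 235. One more small press for margin, then verify.

Call:
servo_tool(
  motion=[
    {"grip":0.9,"linear":[0.001,0,0.007],"turn":[0,0,0]},
    {"grip":0.9,"linear":[0,0,0.007],"turn":[0,0,0]},
    {"grip":0.9,"linear":[0,0,0.004],"turn":[0,0,0]},
  ],
)

```text
time_s: 15.1
ee_pos: [0.5418, -0.3677, 0.04]
tool_rot: [0.807, 0.591, -0.003, 0.011]
ft_force: [-3.4, 2.1, 20.1]
width: 0.204
```

```bash
python3 -c "
from h import *
arc(); look('s17'); d=dict(np.load('pics/scene_last.npz')); P=cloud(d)[185:205,288:312].reshape(-1,3)
q=P[(P[:,2]>.098)&(P[:,2]<.13)&(np.hypot(P[:,0]-.597,P[:,1]+.150)<.025)]
print(np.percentile(q[:,2],[5,25,50,75,95]),len(q))
q=P[(P[:,2]>.108)&(P[:,2]<.13)&(np.hypot(P[:,0]-.597,P[:,1]+.150)<.015)]; print('bolt',len(q),np.median(q,0))
w=cloud(d)[196:212,296:311].reshape(-1,3); q=w[(w[:,2]>.06)&(w[:,2]<.096)&(np.hypot(w[:,0]-.6,w[:,1]+.155)<.03)]
from scipy.optimize import least_squares
r=least_squares(lambda c:np.hypot(q[:,0]-c[0],q[:,1]-c[1])-.023,[.6,-.155],loss='soft_l1',f_scale=.001); print('sleeve',r.x,len(q),np.median(abs(r.fun)))
o=bot.get_obs(); print(o['ft_force'],o['qd'].round(3))
"
```

```text
phi 0.12 s -0.0295 ideal s -0.0199 lat 0.0059
t 15.1 tcp [ 0.5418 -0.3677  0.04  ] F [-3.4   2.14 20.08] w 0.204 | delta [ 0.0294 -0.0059 -0.0062] turn [ 0.0144  0.0176 -0.0027]
[0.10099021 0.10331707 0.10439088 0.10601446 0.1101058 ] 205
bolt 27 [ 0.59736582 -0.1482875   0.1099695 ]
sleeve [ 0.60080001 -0.15220144] 60 0.0007828108647176535
[-4.23834957 -0.1373549  18.13179141] [ 0.003 -0.01   0.    -0.007  0.009  0.001]
```

View pics/s17c.png

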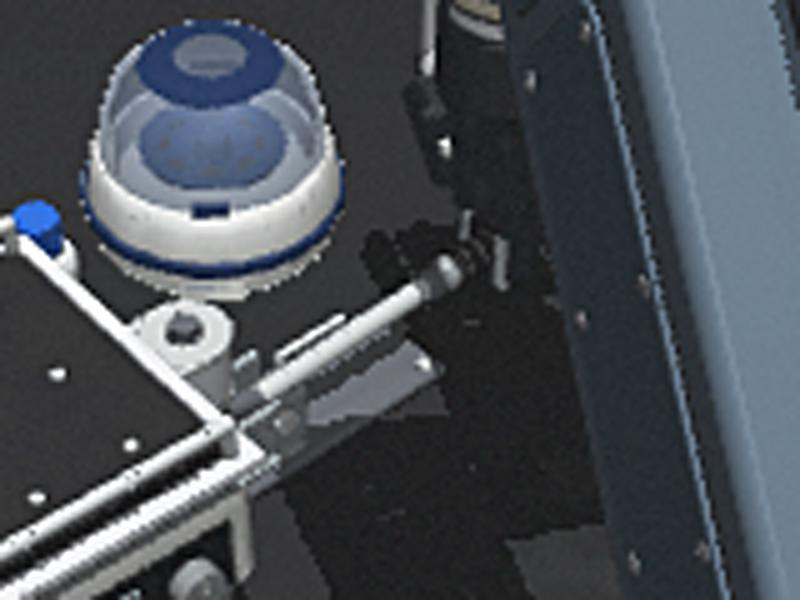

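Call:
servo_tool(
  motion=[
    {"grip":0.9,"linear":[0,0,0.002],"turn":[0,0,0]},
    {"grip":0.9,"linear":[0,0,0.002],"turn":[0,0,0]},
    {"grip":0.9,"linear":[0,0,0.002],"turn":[0,0,0]},
  ],
)

```text
time_s: 15.45
ee_pos: [0.5419, -0.3676, 0.0412]
tool_rot: [0.807, 0.591, -0.003, 0.011]
ft_force: [-4.6, -1.2, 14.9]
width: 0.202
```

```bash
python3 -c "
from h import *
arc(); look('s18'); arc(); grab('wrist','w18.png'); grab('top','t18.png'); arc()
d=dict(np.load('pics/scene_last.npz')); P=cloud(d)[185:205,288:312].reshape(-1,3)
q=P[(P[:,2]>.108)&(P[:,2]<.13)&(np.hypot(P[:,0]-.597,P[:,1]+.150)<.015)]; print('bolt',len(q),np.median(q,0))
"
```

```text
phi 0.53 s -0.0294 ideal s -0.0199 lat 0.0059
t 15.45 tcp [ 0.5419 -0.3676  0.0412] F [-4.64 -1.23 14.93] w 0.202 | delta [ 0.0293 -0.0059 -0.005 ] turn [ 0.0141  0.0178 -0.0025]
phi 0.55 s -0.0294 ideal s -0.0199 lat 0.0059
t 15.5 tcp [ 0.5419 -0.3676  0.0413] F [-4.39 -0.83 15.56] w 0.201 | delta [ 0.0293 -0.0059 -0.0049] turn [ 0.0141  0.0179 -0.0024]
phi 0.53 s -0.0294 ideal s -0.0199 lat 0.0059
t 15.6 tcp [ 0.5419 -0.3676  0.0413] F [-3.78 -0.88 16.61] w 0.202 | delta [ 0.0293 -0.0059 -0.005 ] turn [ 0.0141  0.0179 -0.0025]
bolt 24 [ 0.59680551 -0.14840694  0.11093975]
```

View pics/w18.png

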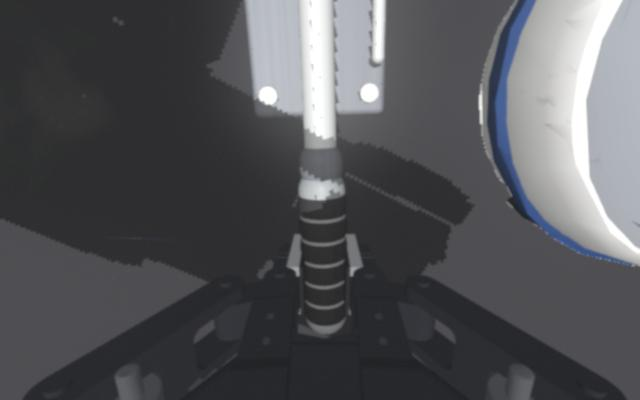

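View pics/s18.png

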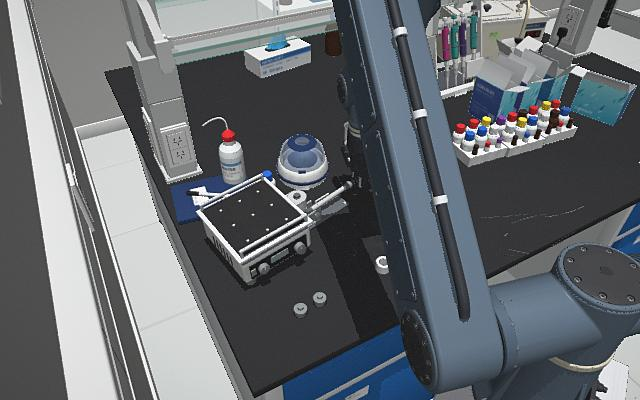

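The lift is stable: bolt 11 mm above rest, about 16 N on the handle, pose steady. Handing in.

```bash
python3 -c "
from h import *
print(bot.finish_job()); arc()
"
```

```text
the job is handed in; nothing more can be done
None
the job is handed in; nothing more can be done
```

The lug side of the shaker is up and the job is handed in, with the gripper still holding the handle down. I put the tall sleeve over the ram pin, let it go, pushed the jack by its handle until the sleeve stood under the lug bolt, and pressed the handle down along its arc.

**Last checks (just before hand-in):**
- The bolt head read about 11 mm above its rest height, and a picture taken just before that showed the sleeve under the lug. I did not measure the feet directly; that lift puts them at roughly 7–8 mm.
- The tool pressed down with about 16 N, and its pose was unchanged over the last 0.15 s. The handle came out near its stop, judged from tool height. The handle slid about 10 mm along the pads during the press but stayed gripped.
- The last full picture showed the spare feet where they started. I did not re-measure the bottle or the short sleeve, which the arm partly hid, but I never worked close to them.

**Disagreement:** before the lift, my estimates of how far the sleeve was off the bolt axis ran from 1 to 6 mm (limit 9 mm). A last yaw nudge to centre it mostly turned the jack about its ram instead. After the lift, the one camera depth estimate I took gave about 5 mm off (limit 11 mm).

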